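# Pack the glass gauge tube and block it in

## Robot

A 6-joint arm with a two-finger parallel gripper is mounted at the origin on a cart in front of the work surface, level with it; the furniture and walls round the work are solid. World frame = base frame: x ahead of the robot, y to its left, z up, the work surface at z = 0. Lengths are in m, angles in rad, forces in N, time in s.
With the tool pointing down it reaches from about 0.425 to 0.95 m from the base axis. Payload 3.5 kg.
Tool frame: the origin (TCP) lies on the centre line of the jaws, within the pads' length; the fingertips stand 25 mm ahead of it and the grasp point (between the pads) lies 6 mm ahead of it (ctrl.finger_overhang is the distance from the TCP to the fingertips, in m); z points along the fingers, y is the line along which they close (so a half turn about z gives the same grasp; the last joint's range is limited). The gripper opens to 85 mm and grips with 20 to 120 N. Pads are 22 mm wide; open, the fingers measure 114 mm over their backs; the gripper's body (76 mm by 85 mm) begins 54 mm behind the grasp point. The pads swing forward as they close: fully open they stand 13 mm farther back than shut.
Start: joints at [-1.499, 0.286, 1.577, -0, 1.279, -0.15], TCP at [0.149, -0.658, 0.256] pointing down, gripper open.
Joint ranges: [-2.77, 2.77], [-0.9, 2.22], [0.21, 2.48], [-1.53, 4.67], [0.24, 2.81], [-2.84, 2.84]. Speed limits (rad/s): [2.79, 2.79, 3.14, 3.14, 3.14, 3.14].

## Interface

Orientations are given as a unit quaternion [x, y, z, w].
In Python, from plant import get_state, imaging, job, ctrl gives the robot as it stands.
- The arm moves only by the tool jog_arm, never from a script. Its argument "increments" is a list of rows, each an object of numbers: "dx", "dy", "dz": the shift along the world's x, y, z each as a share of 12 cm, from -1 to 1; "ax", "ay", "az": the turn, a rotation vector about the world's x, y, z each as a share of pi/2 rad, from -1 to 1; "gripper": the gripper command: -1 is shut, 1 is fully open, values between are in proportion. A call has 1 to 10 rows; each row is the pose to reach, as a shift and turn from the pose commanded when the call began; what a row does not reach only later rows make up. A row lasts 1/10 s, in which the tool goes at most 50 mm and 8.59 degrees, less where a joint would pass 70% of its speed; a pose out of reach is approached as far as the arm can. A call with a number of a shift or a turn outside -1 to 1 is refused whole. A call with a gripper value outside its range is refused whole. The fingers move at their own pace and stop on an object; "force" is the grip in N (left out, the last holds). Time passes only in rows, so rows that repeat a pose let the fingers close. It gives the time, the measured TCP pose, the force, the opening and the grip force at its end, in the units of the state.
- get_state(): the state, without advancing time (a new reading comes with each control period).
- imaging.read_camera(name): name is "scene" or "top" or "wrist"; returns a dict with "frame" (480x640x3 uint8, blue, green, red), "depth" (480x640 float32, m along the optical axis (not along the pixel's ray), 0 where there is no reading), "camera_matrix" (3x3 intrinsics, pixels), "extrinsics" (4x4, takes a point from camera to world coordinates); the wrist camera has in their place "mount" (4x4, takes a point from camera to tool coordinates, whose origin is the TCP and whose axes are the flange's). Camera axes: x right, y up, looking along -z (the intrinsics and any distortion apply to the point x, -y, -z); pixel columns grow to the right and rows downward; lengths in m; the calibration is good to about 2 mm. The wrist camera is an equidistant fisheye: a pixel r from the principal point sees the ray r / f radians off the axis. A picture is of the moment at which its call begins: read the wrist's pose just before it.
- job.sign_off(): hands the job in; it is judged then, once.
The state is a dict: "time": time; "qpos": joint angles; "dq": joint speeds; "joint_efforts": joint torques, N m; "eef_pos": TCP position; "tcp_rot": TCP orientation; "contact_force": force on the tool from outside, world axes, zero at the start; "wrist_torque": the same for the moment, N m; "opening": opening from 0.0 (shut) to 1.0 (fully open); "finger_force": force on a finger pad.
Only numpy, scipy, OpenCV 4.12 (cv2) and the standard library are available. Lean on these libraries where they do the work, as an engineer would, in place of code of your own. Each camera call takes 0.05 s, during which the arm holds its last target. There are 200 camera calls.

## Task

Pack the glass gauge tube for transport: lift it off the sloped rest and lay it level in the two white saddles of the open aluminium case, then stand the two larger cork bricks in the gaps left at its two ends, each in the gap that it fills, upright and right down on the case floor, so that the tube cannot slide. The tube is fragile: grip it lightly and never press, drop or knock anything hard against it; leave the thinnest brick, the jar, the cone adapter and the ring clamp where they stand.

Things in the scene. Friction and masses are not known exactly. Their poses are not given: they have to be found in the camera images.
- tube: glass gauge tube, a cylinder 96 mm long, 32 mm across, a 14 mm steel collar at each end (ends alike), about 140 g; origin at its centre, x along its axis. Starts lying in the rest, axis rising 35 degrees towards its +x end. FRAGILE: breaks if the fingers squeeze it with more than 90 N (both fingers added; a grip of 20 to 30 N holds it) or anything else strikes it with over 60 N. Grip its middle.
- rest: aluminium rest fixed to the bench, foot 110 x 70 mm, a plate rising 35 degrees towards its +x, two white V saddles 10 mm thick, 28 mm either side of the tube's middle, and a stop at the low end, nearer the robot. The tube's centre is at (0, 0, 80 mm) of its frame, the plate 36 mm below the axis; take the tube with the tool square to the slope.
- case: open aluminium case base fixed to the bench; origin at the centre of its underside, x along its length, z up. Inside x -100 to +100 mm, y -33 to +33 mm, floor 5 mm thick, wall tops at 28 mm. Two white self-centring V saddles, 10 mm thick, tops at 44 mm, at x = -37 and +19 mm. The packed tube leaves gaps of 43 mm at the -x wall (for the middle brick) and 61 mm at the +x wall (for the thick one).
- case_seat (a point): where the centre of the packed tube belongs: in the case's frame at (-9, 0, 49) mm, its axes are the case's axes; the packed tube lies along x, either way round
- brick_thick: the thick cork brick standing on the bench, 56 mm long (its x) by 60 mm wide (its y) by 56 mm high, its two end faces bevelled inwards by 6 mm over the lowest 14 mm as a lead-in, about 86 g (varies by a third); origin at the centre of its underside, z up. Gripped across its 60 mm width near the top it keeps both its ends free. Tough: grip it firmly.
- brick_mid: the middle-sized cork brick standing on the bench, 38 mm long (its x) by 60 mm wide (its y) by 56 mm high, its two end faces bevelled inwards by 6 mm over the lowest 14 mm as a lead-in, about 68 g (varies by a third); origin at the centre of its underside, z up. Gripped across its 60 mm width near the top it keeps both its ends free. Tough: grip it firmly.
- brick_thin: the thinnest (not needed; leave it) cork brick standing on the bench, 24 mm long (its x) by 60 mm wide (its y) by 56 mm high, its two end faces bevelled inwards by 3 mm over the lowest 14 mm as a lead-in, about 54 g (varies by a third); origin at the centre of its underside, z up. Gripped across its 60 mm width near the top it keeps both its ends free. Tough: grip it firmly.
- jar: small screw-lid jar, 28 mm across, 41 mm high, bystander; origin at its underside
- cone: steel conical adapter, 54 mm across the foot, 62 mm high, bystander; origin at its underside
- clamp: metal ring clamp lying flat, 70 x 49 x 20 mm, bystander; origin at its underside
There are look-alikes about, which are no part of the job. What is shaped like the brick_mid but turquoise is not meant. What is shaped like the brick_thick but black is not meant.

How it is judged:
At the end, for the whole second after the job is handed in: Tube in the case saddles: centre within 7 mm along, 4 mm across and in height, axis within 0.08 rad; thick brick in the wider end gap, middle brick in the narrower, upright within 0.06 rad, undersides within 4 mm of the case floor, 6 mm of its centre line; all at rest, released (x of tube in the frame of case_seat between -0.007 and 0.007 m and y of tube in the frame of case_seat between -0.004 and 0.004 m and z of tube in the frame of case_seat between -0.004 and 0.004 m and angle between the x axis of tube and the x axis of case, either way round below 0.08 rad and x of brick_thick in the frame of case between 0.062 and 0.075 m and y of brick_thick in the frame of case between -0.006 and 0.006 m and z of each of brick_thick, brick_mid in the frame of case below 0.009 m and angle between each of brick_thick, brick_mid's own z axis and vertical below 0.06 rad and linear speed of each of brick_thick, brick_mid, tube below 0.02 m/s and x of brick_mid in the frame of case between -0.085 and -0.07 m and y of brick_mid in the frame of case between -0.006 and 0.006 m and contact force between the fingers and tube below 0.5 N); the robot touches nothing.
It fails at once if the tube is squeezed by the fingers with more than 90 N (both added) (contact force between the fingers and tube above 90 N).
It fails at once if the case, the rest, a brick or the arm strikes or presses the tube with more than 60 N (contact force between any of case, rest, brick_thick, brick_mid, brick_thin, the arm and tube above 60 N).
It fails at once if the jar, cone adapter, ring clamp or thinnest brick is moved more than 25 mm (distance of any of jar, cone, clamp, brick_thin from where it was at the start of the episode above 0.025 m).
It also fails if it takes over 70 s, if anything falls off the work surface, if the arm or the gripper's body presses on something with over 40 N, if the wrist force passes 120 N, or if a joint passes its speed limit or range.

## Working session

There is one attempt and no reset: what is moved stays moved. The work goes in short steps, Python scripts to look and compute and a tool call to move; the robot and the scene stay as the last step left them, time stands still between calls to the robot, and variables do not carry over. Pictures are saved under pics/ and viewed, at most 10 in all, crops included, and the job is handed in when it is done.

Besides the shell and the picture viewer there is one more tool, called after "Request:" by a JSON object that holds its "method" and its "body". jog_arm: Moves the arm, as the interface text tells. Shift numbers are shares of 12 cm and turn numbers shares of pi/2 rad, none past 1 either way. Its arguments: {"type":"object","properties":{"increments":{"type":"array"},"force":{"type":"number"}},"required":["increments"]}

```bash
ls; mkdir -p pics
cat > h.py <<'E'
import numpy as np, cv2
from plant import get_state, imaging, job, ctrl
def cam(n):
    c=imaging.read_camera(n); return c
def cloud(c):
    K=c["camera_matrix"];d=c["depth"];v,u=np.mgrid[0:480,0:640]
    p=np.stack([(u-K[0,2])/K[0,0]*d,-(v-K[1,2])/K[1,1]*d,-d],-1)
    E=c["extrinsics"];w=p@E[:3,:3].T+E[:3,3];w[d==0]=np.nan
    return w
E
python3 - <<'E'
from h import *
for n in("scene","top"):
    c=cam(n);cv2.imwrite(f"pics/{n}0.png",c["frame"]);np.savez(n+".npz",**{k:v for k,v in c.items() if isinstance(v,np.ndarray)})
    print(n,c.keys(),c["camera_matrix"],c["extrinsics"])
print(get_state(),ctrl.finger_overhang)
E
```

```text
pics
scene dict_keys(['frame', 'depth', 'camera_matrix', 'extrinsics']) [[503.87249486   0.         326.02223349]
 [  0.         503.87249486 246.01487398]
 [  0.           0.           1.        ]] [[-0.6183201   0.38236992 -0.68663928 -0.37642135]
 [-0.78572276 -0.28086214  0.55114082  0.60270814]
 [ 0.01788869  0.88028955  0.47409946  0.67958056]
 [ 0.          0.          0.          1.        ]]
top dict_keys(['frame', 'depth', 'camera_matrix', 'extrinsics']) [[569.61047943   0.         319.39165948]
 [  0.         569.61047943 238.63933384]
 [  0.           0.           1.        ]] [[ 0.01622593  0.98065701 -0.19506039  0.21290732]
 [-0.99979096  0.01834011  0.00903732 -0.07118018]
 [ 0.01243994  0.19487297  0.9807496   1.53133699]
 [ 0.          0.          0.          1.        ]]
{'time': 0.1, 'qpos': array([-1.49900916e+00,  2.87083881e-01,  1.57805180e+00, -1.99889255e-05,
        1.27858815e+00, -1.50006303e-01]), 'dq': array([-0.00011313, -0.00063064, -0.00553704, -0.00105593,  0.00122747,
       -0.00054413]), 'joint_efforts': array([ 1.07969925e-03, -4.07299268e+01, -2.93698257e+01, -1.12302066e-04,
        3.45508182e-03, -4.23640270e-07]), 'eef_pos': array([ 0.14846696, -0.65790886,  0.25506942]), 'tcp_rot': array([ 9.93856372e-01,  1.10672381e-01,  3.21037201e-05, -1.06514895e-03]), 'contact_force': array([ 0.01631871, -0.1112349 , -0.36213925]), 'wrist_torque': array([-0.01992188,  0.04924634,  0.00548943]), 'finger_force': 0.0, 'opening': 0.9955444512188718} 0.025
```

View pics/top0.png

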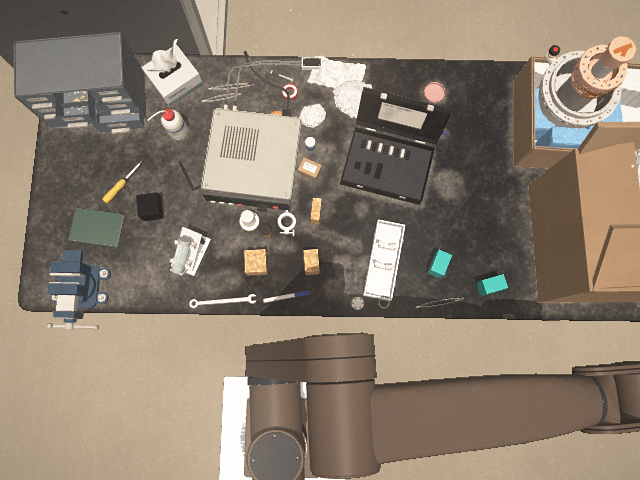

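View pics/scene0.png

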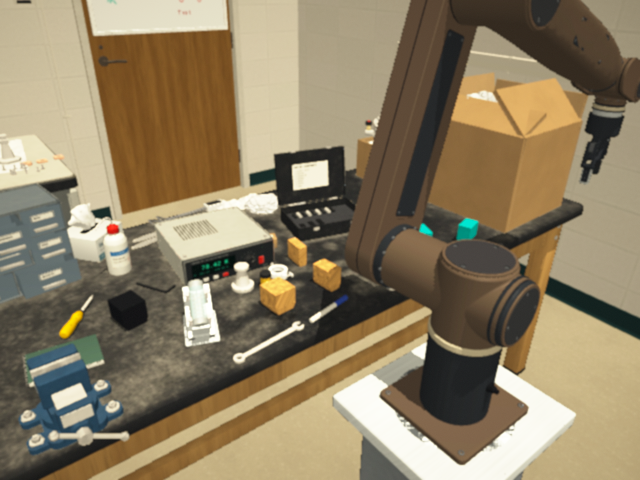

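The top view shows the rest with the tube at (190,250), the case at (383,260), and the cork bricks: thick (256,262), mid (312,261), thin (316,209). The cone is at (249,219) and the clamp at (287,221). The look-alikes are a black block at (149,207) and turquoise blocks at (440,262) and (491,284). Only the cork-coloured ones are meant. I'll confirm them in an enlarged crop and measure.

Run:
```python
from h import *
c=dict(np.load("top.npz"));w=cloud(c);f=c["frame"]
cv2.imwrite("pics/crop.png",cv2.resize(f[190:310,150:420],None,fx=2.9,fy=2.9,interpolation=cv2.INTER_CUBIC))
hsv=cv2.cvtColor(f,cv2.COLOR_BGR2HSV)
m=cv2.inRange(hsv,(8,70,120),(28,255,255));m[:190]=0;m[300:]=0;m[:,:220]=0;m[:,340:]=0
n,l,s,ce=cv2.connectedComponentsWithStats(m)
for i in range(1,n):
    if s[i,4]<60: continue
    P=w[l==i];z=np.nanmax(P[:,2]);T=P[P[:,2]>0.05]
    r=cv2.minAreaRect((T[:,:2]*1000).astype(np.float32))
    print("brick",ce[i],s[i,4],np.nanpercentile(P[:,2],[5,50,95]),r)
def reg(name,u0,u1,v0,v1,z0,z1):
    P=w[v0:v1,u0:u1].reshape(-1,3);P=P[(P[:,2]>z0)&(P[:,2]<z1)]
    print(name,len(P),cv2.minAreaRect((P[:,:2]*1000).astype(np.float32)),P.mean(0))
reg("case rim",350,420,205,315,.02,.033)
reg("case all",350,420,205,315,.015,.08)
reg("saddles",365,405,222,295,.036,.06)
reg("tube",160,220,215,285,.085,.16)
reg("rest",160,220,215,285,.02,.2)
reg("cone",238,262,205,232,.03,.2)
reg("clamp",276,300,208,236,.008,.2)
reg("jar",300,322,130,150,.02,.2)
reg("bench",225,245,280,295,-.1,.1)
```

```text
brick [315.47540984 210.48770492] 244 [0.00798913 0.05473389 0.06101574] ((588.6521606445312, -73.26066589355469), (23.80393409729004, 60.95921325683594), 84.76100158691406)
brick [254.93140794 261.65703971] 554 [0.01813381 0.05517821 0.06077907] ((445.3324890136719, 82.91536712646484), (60.858760833740234, 55.82050704956055), 5.194247245788574)
brick [310.94736842 261.02493075] 361 [0.02507706 0.05540082 0.0620358 ] ((448.42828369140625, -63.852134704589844), (60.30841827392578, 37.57881164550781), 5.476992607116699)
case rim 509 ((460.7403869628906, -260.107177734375), (83.22360229492188, 211.38246154785156), 79.3678207397461) [ 0.45893129 -0.26075384  0.02669442]
case all 708 ((455.2090148925781, -259.06878662109375), (83.22360229492188, 222.63845825195312), 79.3678207397461) [ 0.46178088 -0.26061516  0.02846287]
saddles 99 ((456.70062255859375, -257.6298828125), (57.626522064208984, 159.96505737304688), 72.50257873535156) [ 0.46787773 -0.26076987  0.04345067]
tube 344 ((474.5025634765625, 264.1517639160156), (53.42615509033203, 93.66744995117188), 67.2469482421875) [0.46884009 0.26287909 0.10114458]
rest 977 ((484.11236572265625, 305.62005615234375), (149.1882781982422, 118.52788543701172), 62.49663162231445) [0.46521666 0.26088837 0.07658146]
cone 188 ((563.9590454101562, 97.8878173828125), (74.52406311035156, 53.415103912353516), 0.015191920101642609) [0.56589436 0.10078412 0.05766228]
clamp 210 ((559.5670166015625, 7.516599655151367), (71.69718170166016, 50.453582763671875), 0.22126208245754242) [0.5642949  0.00610337 0.01659772]
jar 99 ((789.1612548828125, -42.74513626098633), (52.2429084777832, 28.76822853088379), 63.02224349975586) [ 0.78196219 -0.05280115  0.0399542 ]
bench 299 ((380.7010803222656, 141.3544464111328), (39.30411148071289, 52.93220520019531), 1.3575915098190308) [3.80564815e-01 1.40900381e-01 1.23614833e-04]
```

View pics/crop.png

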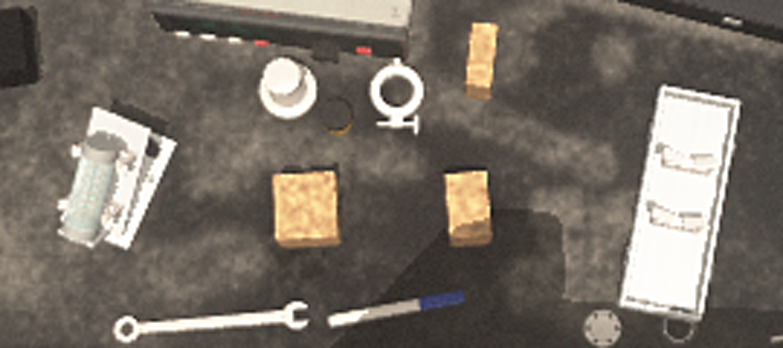

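Crop shows three cork bricks: thick at crop (307,208), mid at (468,207), thin at (481,58). The sizes fit (61x56, 60x38 and 61x24 mm). The saddles sit towards the far end of the case, so case +x points at the robot and the wide gap is the near one. Next I'll measure the tube and the saddles.

Run:
```python
from h import *
c=dict(np.load("top.npz"));w=cloud(c);f=c["frame"]
# case rim: outer rectangle + axis
P=w[205:315,350:420].reshape(-1,3)
S=P[(P[:,2]>.036)&(P[:,2]<.06)]
a=np.deg2rad(-10.6);ex=np.array([np.cos(a),np.sin(a)]);ey=np.array([-ex[1],ex[0]])
q=(S[:,:2]-[.4607,-.2601]); print("saddle along far-axis",np.round(np.sort(q@ex)*1000)[::4],np.round(np.percentile(q@ey,[2,50,98])*1000))
Rm=P[(P[:,2]>.024)&(P[:,2]<.033)]; q=(Rm[:,:2]-[.4607,-.2601]); print("rim",np.percentile(q@ex,[0,2,98,100]),np.percentile(q@ey,[0,2,98,100]))
# long side direction by fitting points on each side
for sgn in(-1,1):
    k=(sgn*(q@ey)>.03)&(abs(q@ex)<.09); x=q[k]; print("side",k.sum(),np.rad2deg(np.polyfit(x@ex,x@ey,1)[0])-10.6, (x@ey).mean())
# tube: dark glass/steel
hsv=cv2.cvtColor(f,cv2.COLOR_BGR2HSV)
sub=w[225:280,165:205]
print("tube hsv",hsv[255,182],hsv[240,185])
for z in np.arange(.06,.15,.01):
    Q=sub[(sub[...,2]>z)&(sub[...,2]<z+.01)]; print(round(z,2),len(Q),Q.mean(0).round(3),Q.min(0).round(3),Q.max(0).round(3))
c=cam("wrist");print(c["mount"],c["camera_matrix"],c["depth"].shape if "depth" in c else None)
```

```text
saddle along far-axis [-81. -25. -23. -23. -22. -21. -21. -20. -19. -18. -17. -16. -15.  31.
  32.  33.  34.  35.  36.  37.  38.  39.  40.  41.  42.] [-26.   8.  26.]
rim [-0.10556488 -0.10470323  0.10317475  0.10467723] [-0.04090376 -0.0379613   0.03809895  0.04134718]
side 112 -10.445150106168574 -0.035638744929027286
side 121 -10.805431970917816 0.03578087102132095
tube hsv [ 47  10 230] [ 17  30 151]
0.06 114 [0.446 0.267 0.065] [0.407 0.226 0.06 ] [0.512 0.303 0.07 ]
0.07 199 [0.476 0.259 0.075] [0.406 0.223 0.07 ] [0.526 0.294 0.08 ]
0.08 156 [0.474 0.261 0.084] [0.423 0.222 0.08 ] [0.525 0.289 0.09 ]
0.09 106 [0.461 0.264 0.095] [0.429 0.239 0.09 ] [0.498 0.285 0.1  ]
0.1 109 [0.473 0.262 0.105] [0.446 0.237 0.1  ] [0.498 0.278 0.11 ]
0.11 66 [0.477 0.26  0.114] [0.46  0.243 0.11 ] [0.493 0.271 0.12 ]
0.12 6 [0.477 0.26  0.122] [0.471 0.255 0.12 ] [0.481 0.264 0.124]<stdin>:17: RuntimeWarning: Mean of empty slice.
  ret = um.true_divide(
Traceback (most recent call last):
ValueError: zero-size array to reduction operation minimum which has no identity
```

Request:
{"method": "jog_arm", "body": {"increments": [{"dx": 1,"dy": 1,"dz": 0.5,"az": 0.5},{"dx": 1,"dy": 1,"dz": 0.5,"az": 0.5},{"dx": 1,"dy": 1,"dz": 0.5,"az": 0.5},{"dx": 1,"dy": 1,"dz": 0.5,"az": 0.5},{"dx": 1,"dy": 1,"dz": 0.5,"az": 0.5},{"dx": 1,"dy": 1,"dz": 0.5,"az": 0.5}]}}

```text
$.increments[0]: bad value
```

Request:
{"method": "jog_arm", "body": {"increments": [{"dx": 1.0,"dy": 1.0,"dz": 0.5,"ax": 0.0,"ay": 0.0,"az": 0.5,"gripper": 1.0},{"dx": 1.0,"dy": 1.0,"dz": 0.5,"ax": 0.0,"ay": 0.0,"az": 0.5,"gripper": 1.0},{"dx": 1.0,"dy": 1.0,"dz": 0.5,"ax": 0.0,"ay": 0.0,"az": 0.5,"gripper": 1.0},{"dx": 1.0,"dy": 1.0,"dz": 0.5,"ax": 0.0,"ay": 0.0,"az": 0.5,"gripper": 1.0},{"dx": 1.0,"dy": 1.0,"dz": 0.5,"ax": 0.0,"ay": 0.0,"az": 0.5,"gripper": 1.0}]}}

```text
time: 0.6
eef_pos: [0.2714, -0.5364, 0.3186]
tcp_rot: [0.882, 0.472, 0.0, 0.002]
contact_force: [-1.3, -0.2, 0.9]
opening: 0.997
finger_force: 0.0
```

Request:
{"method": "jog_arm", "body": {"increments": [{"dx": 0.9,"dy": 1.0,"dz": 0.0,"ax": 0.0,"ay": 0.0,"az": 0.25,"gripper": 1.0},{"dx": 0.9,"dy": 1.0,"dz": 0.0,"ax": 0.0,"ay": 0.0,"az": 0.25,"gripper": 1.0},{"dx": 0.9,"dy": 1.0,"dz": 0.0,"ax": 0.0,"ay": 0.0,"az": 0.25,"gripper": 1.0}]}}

```text
time: 0.9
eef_pos: [0.3694, -0.4255, 0.3157]
tcp_rot: [0.775, 0.632, 0.0, -0.0]
contact_force: [1.0, -0.6, -0.3]
opening: 1.001
finger_force: 0.0
```

Request:
{"method": "jog_arm", "body": {"increments": [{"dx": 0.5,"dy": 1.0,"dz": 0.0,"ax": 0.0,"ay": 0.0,"az": 0.25,"gripper": 1.0},{"dx": 0.5,"dy": 1.0,"dz": 0.0,"ax": 0.0,"ay": 0.0,"az": 0.25,"gripper": 1.0},{"dx": 0.5,"dy": 1.0,"dz": 0.0,"ax": 0.0,"ay": 0.0,"az": 0.25,"gripper": 1.0}]}}

```text
time: 1.2
eef_pos: [0.4296, -0.304, 0.3158]
tcp_rot: [0.636, 0.772, 0.0, -0.001]
contact_force: [0.6, 0.1, -0.1]
opening: 0.997
finger_force: 0.0
```

Request:
{"method": "jog_arm", "body": {"increments": [{"dx": 0.3,"dy": 1.0,"dz": 0.0,"ax": 0.0,"ay": 0.0,"az": 0.25,"gripper": 1.0},{"dx": 0.3,"dy": 1.0,"dz": 0.0,"ax": 0.0,"ay": 0.0,"az": 0.25,"gripper": 1.0},{"dx": 0.3,"dy": 1.0,"dz": 0.0,"ax": 0.0,"ay": 0.0,"az": 0.25,"gripper": 1.0}]}}

```text
time: 1.5
eef_pos: [0.4651, -0.1836, 0.3159]
tcp_rot: [0.472, 0.881, 0.0, -0.0]
contact_force: [0.3, -1.1, 0.2]
opening: 1.001
finger_force: 0.0
```

Request:
{"method": "jog_arm", "body": {"increments": [{"dx": 0.0,"dy": 1.0,"dz": 0.0,"ax": 0.0,"ay": 0.0,"az": 0.25,"gripper": 1.0},{"dx": 0.0,"dy": 1.0,"dz": 0.0,"ax": 0.0,"ay": 0.0,"az": 0.25,"gripper": 1.0},{"dx": 0.0,"dy": 1.0,"dz": 0.0,"ax": 0.0,"ay": 0.0,"az": 0.25,"gripper": 1.0}]}}

```text
time: 1.8
eef_pos: [0.4642, -0.0635, 0.3158]
tcp_rot: [0.291, 0.957, 0.001, -0.001]
contact_force: [0.2, -0.4, 0.3]
opening: 0.997
finger_force: 0.0
```

Request:
{"method": "jog_arm", "body": {"increments": [{"dx": 0.0,"dy": 1.0,"dz": 0.0,"ax": 0.0,"ay": 0.0,"az": 0.24,"gripper": 1.0},{"dx": 0.0,"dy": 1.0,"dz": 0.0,"ax": 0.0,"ay": 0.0,"az": 0.24,"gripper": 1.0},{"dx": 0.0,"dy": 1.0,"dz": 0.0,"ax": 0.0,"ay": 0.0,"az": 0.24,"gripper": 1.0}]}}

```text
time: 2.1
eef_pos: [0.464, 0.0563, 0.3159]
tcp_rot: [0.107, 0.994, 0.001, -0.0]
contact_force: [0.9, 0.2, 0.2]
opening: 0.999
finger_force: 0.0
```

Request:
{"method": "jog_arm", "body": {"increments": [{"dx": -0.1,"dy": 1.0,"dz": 0.0,"ax": 0.0,"ay": 0.0,"az": 0.0,"gripper": 1.0},{"dx": -0.1,"dy": 1.0,"dz": 0.0,"ax": 0.0,"ay": 0.0,"az": 0.0,"gripper": 1.0},{"dx": -0.1,"dy": 1.0,"dz": 0.0,"ax": 0.0,"ay": 0.0,"az": 0.0,"gripper": 1.0}]}}

```text
time: 2.4
eef_pos: [0.4517, 0.1762, 0.3159]
tcp_rot: [0.109, 0.994, 0.0, -0.001]
contact_force: [0.4, -0.3, -0.3]
opening: 1.002
finger_force: 0.0
```

Request:
{"method": "jog_arm", "body": {"increments": [{"dx": -0.2,"dy": 0.6,"dz": 0.0,"ax": 0.0,"ay": 0.0,"az": 0.0,"gripper": 1.0},{"dx": -0.2,"dy": 0.6,"dz": 0.0,"ax": 0.0,"ay": 0.0,"az": 0.0,"gripper": 1.0},{"dx": -0.2,"dy": 0.6,"dz": 0.0,"ax": 0.0,"ay": 0.0,"az": 0.0,"gripper": 1.0},{"dx": -0.2,"dy": 0.6,"dz": 0.0,"ax": 0.0,"ay": 0.0,"az": 0.0,"gripper": 1.0}]}}

```text
time: 2.8
eef_pos: [0.4285, 0.2452, 0.3158]
tcp_rot: [0.11, 0.994, -0.0, -0.0]
contact_force: [0.2, -0.5, -0.3]
opening: 0.998
finger_force: 0.0
```

Run:
```python
from h import *
s=get_state();print(s["qpos"].round(3),s["eef_pos"],s["tcp_rot"])
c=cam("wrist");cv2.imwrite("pics/w1.png",c["frame"])
c["tcp"]=np.r_[s["eef_pos"],s["tcp_rot"]];np.savez("w1.npz",**{k:v for k,v in c.items() if isinstance(v,np.ndarray)});print(c.keys(),c["mount"],c["camera_matrix"])
```

```text
[ 3.140e-01 -1.650e-01  1.941e+00 -1.000e-03  1.366e+00 -1.036e+00] [0.4285067  0.24519947 0.31584843] [ 1.10003425e-01  9.93931076e-01 -4.24178014e-04 -2.87679004e-04]
dict_keys(['frame', 'depth', 'camera_matrix', 'mount', 'tcp']) [[-5.37106275e-04  9.56414612e-01  2.92011646e-01  7.49387772e-02]
 [ 9.99999751e-01  6.47589084e-04 -2.81692607e-04 -2.30489083e-04]
 [-4.58518480e-04  2.92011422e-01 -9.56414721e-01 -1.18178046e-01]
 [ 0.00000000e+00  0.00000000e+00  0.00000000e+00  1.00000000e+00]] [[371.64829954   0.         318.097083  ]
 [  0.         371.64829954 243.23386079]
 [  0.           0.           1.        ]]
```

View pics/w1.png

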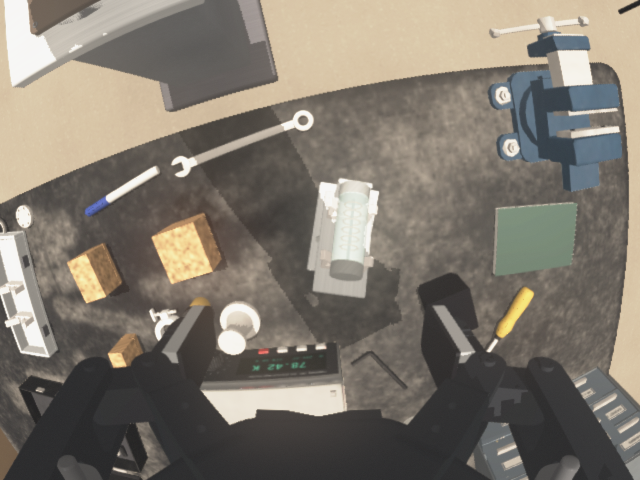

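```bash
cat >> h.py <<'E'
from scipy.spatial.transform import Rotation as Ro
def wcloud(c,tcp):
    K=c["camera_matrix"];d=c["depth"];v,u=np.mgrid[0:480,0:640]
    a=(u-K[0,2])/K[0,0];b=(v-K[1,2])/K[1,1];th=np.hypot(a,b)+1e-9
    t=np.tan(np.minimum(th,1.4))/th
    p=np.stack([a*t*d,-b*t*d,-d],-1);M=c["mount"]
    p=p@M[:3,:3].T+M[:3,3];w=p@Ro.from_quat(tcp[3:]).as_matrix().T+tcp[:3];w[(d==0)|(th>1.3)]=np.nan
    return w
E
python3 - <<'E'
from h import *
c=dict(np.load("w1.npz"));w=wcloud(c,c["tcp"])
d=c["depth"];print(np.percentile(d,[1,50,99]))
x,y,z=w[...,0],w[...,1],w[...,2]
B=(x>.38)&(x<.56)&(y>.18)&(y<.34)
print("bench z",np.nanpercentile(z[B],[2,10,30,50,80,98]))
P=w[B&(z>.05)];print(len(P))
# tube top ridge: for slices along heading, look at highest point relative to slope
for h in(-10,-12,-14,-16,-18,-20):
    a=np.deg2rad(h);ex=np.array([np.cos(a),np.sin(a)]);q=P[:,:2]-[.47,.262];s=q@ex;t=q@[-ex[1],ex[0]]
    hn=P[:,2]*np.cos(.611)-s*np.sin(.611); k=hn>np.nanpercentile(hn,99)-.006
    k&=abs(t)<.03
    print(h,k.sum(),np.polyfit(s[k],t[k],1),hn[k].max(),np.ptp(s[k]),s[k].min(),s[k].max())
E
```

```text
[0.05481302 0.43878318 1.24628623]
bench z [-0.00044191  0.00071731  0.32737123  0.36585461  0.38382433  0.39539003]
59119
-10 2061 [3.13523483 0.17096629] 0.3574008557430941 0.011910986125096827 -0.05906823483412471 -0.047157248709027884
-12 2361 [4.12512576 0.22423469] 0.35730185529529174 0.01279468945570874 -0.05872587788024542 -0.04593118842453668
-14 2692 [4.95538217 0.26774757] 0.3571621488941556 0.01276373520699211 -0.0583473312821734 -0.04558359607518129
-16 2997 [6.01269676 0.32342253] 0.3572400027014245 0.012607219815538043 -0.05806481184020482 -0.04545759202466678
-18 3115 [7.54029732 0.40478637] 0.3583159397298254 0.011281825096434439 -0.05773989432648565 -0.04645806923005121
-20 3209 [8.79720244 0.47242122] 0.3590034096954705 0.009961576160784219 -0.057363520595180024 -0.047401944434395805
```

The wrist view shows the tube at about (352,230) with its upper end at (346,268) and its low end at (354,188), thick at (187,248) and mid at (95,272). I'll fit the cylinder to the tube points and refine the brick positions.

Run:
```python
from h import *
from scipy.optimize import least_squares
def run(w,n):
    x,y,z=w[...,0],w[...,1],w[...,2]
    P=w[(x>.40)&(x<.54)&(y>.2)&(y<.31)&(z>.055)&(z<.16)]
    p=np.array([.472,.262,.082,np.deg2rad(-14),.611])
    def geo(p):
        a=np.array([np.cos(p[4])*np.cos(p[3]),np.cos(p[4])*np.sin(p[3]),np.sin(p[4])]);q=P-p[:3];s=q@a
        return a,q,s,np.linalg.norm(q-s[:,None]*a,axis=1)
    for it in range(12):
        a,q,s,r=geo(p);nrm=np.array([-np.sin(p[4])*np.cos(p[3]),-np.sin(p[4])*np.sin(p[3]),np.cos(p[4])])
        tol=.008 if it<5 else .004
        k=(abs(r-.016)<tol)&(abs(s)<.045)&(q@nrm>.0)
        P0=P;P=P[k]
        f=least_squares(lambda v:np.r_[geo(v)[3]-.016],p,loss="soft_l1",f_scale=.001)
        a0=f.x; P=P0
        # recentre along the axis from point extents
        p=a0;a,q,s,r=geo(p);k=(abs(r-.016)<.003);e=np.percentile(s[k],[1,99]);p[:3]+=a*e.mean()
    print(n,k.sum(),p[:3].round(4),np.rad2deg(p[3:]).round(2),"len",np.ptp(e),"rms",(r[k]-.016).std())
c=dict(np.load("w1.npz"));w=wcloud(c,c["tcp"]);run(w,"wrist")
t=dict(np.load("top.npz"));run(cloud(t),"top")
hsv=cv2.cvtColor(c["frame"],cv2.COLOR_BGR2HSV)
m=cv2.inRange(hsv,(8,70,120),(28,255,255))>0
for n,cx,cy in(("thick",.445,.083),("mid",.448,-.064)):
    k=m&(abs(w[...,0]-cx)<.05)&(abs(w[...,1]-cy)<.05)&(w[...,2]>.052)&(w[...,2]<.065)
    print(n,k.sum(),cv2.minAreaRect((w[k][:,:2]*1000).astype(np.float32)),w[k][:,2].mean())
```

```text
wrist 3127 [0.4546 0.2714 0.0806] [-21.39  34.97] len 0.09495067971557455 rms 0.0007466343632351413
top 349 [0.4542 0.2717 0.0805] [-21.83  35.04] len 0.09622835244522432 rms 0.0014978631754192
thick 2339 ((446.0288391113281, 83.09465026855469), (60.758792877197266, 57.778987884521484), 4.500523567199707) 0.05631103561112313
mid 1013 ((449.4133605957031, -63.8797492980957), (60.735923767089844, 40.01605987548828), 6.111886978149414) 0.0560592824016182
```

```bash
cat >> h.py <<'E'
def delta(p,R,s=None):
    s=s or get_state();d=(np.array(p)-s["eef_pos"])/.12
    r=(R*Ro.from_quat(s["tcp_rot"]).inv()).as_rotvec()/(np.pi/2)
    print("d",d.round(3),"a",r.round(4),"q",s["qpos"].round(2),"F",s["contact_force"].round(1),"op",round(s["opening"],3))
def down(h,roll=0): # tool x heading h deg, pointing down
    return Ro.from_euler("z",h,degrees=True)*Ro.from_euler("x",180,degrees=True)
hd=np.deg2rad(-21.6);C=np.array([.4545,.2715,.0805]);t=np.deg2rad(35)
zt=np.array([np.sin(t)*np.cos(hd),np.sin(t)*np.sin(hd),-np.cos(t)]);xt=-np.array([np.cos(t)*np.cos(hd),np.cos(t)*np.sin(hd),np.sin(t)])
RT=Ro.from_matrix(np.stack([xt,np.cross(zt,xt),zt],1))
E
python3 -c "
from h import *
delta(C-zt*.106,RT);print(C-zt*.106,C-zt*.006)"
```

```text
d [-0.257  0.41  -1.239] a [-0.1144 -0.3723 -0.0955] q [ 0.31 -0.17  1.94 -0.    1.37 -1.04] F [-0.4 -0.2 -0.2] op 1.001
[0.39797042 0.29388164 0.16733012] [0.45130021 0.27276689 0.08541491]
```

Request:
{"method": "jog_arm", "body": {"increments": [{"dx": -0.257,"dy": 0.41,"dz": -0.6,"ax": -0.1144,"ay": -0.3723,"az": -0.0955,"gripper": 1.0},{"dx": -0.257,"dy": 0.41,"dz": -0.6,"ax": -0.1144,"ay": -0.3723,"az": -0.0955,"gripper": 1.0},{"dx": -0.257,"dy": 0.41,"dz": -0.6,"ax": -0.1144,"ay": -0.3723,"az": -0.0955,"gripper": 1.0},{"dx": -0.257,"dy": 0.41,"dz": -0.6,"ax": -0.1144,"ay": -0.3723,"az": -0.0955,"gripper": 1.0},{"dx": -0.257,"dy": 0.41,"dz": -0.6,"ax": -0.1144,"ay": -0.3723,"az": -0.0955,"gripper": 1.0},{"dx": -0.257,"dy": 0.41,"dz": -0.6,"ax": -0.1144,"ay": -0.3723,"az": -0.0955,"gripper": 1.0},{"dx": -0.257,"dy": 0.41,"dz": -0.6,"ax": -0.1144,"ay": -0.3723,"az": -0.0955,"gripper": 1.0},{"dx": -0.257,"dy": 0.41,"dz": -0.6,"ax": -0.1144,"ay": -0.3723,"az": -0.0955,"gripper": 1.0}]}}

```text
time: 3.65
eef_pos: [0.399, 0.2937, 0.245]
tcp_rot: [0.18, 0.937, -0.056, 0.296]
contact_force: [0.8, -0.8, 0.1]
opening: 0.999
finger_force: 0.0
```

```bash
python3 -c "
from h import *
delta(C-zt*.106,RT)"
```

```text
d [-0.009  0.002 -0.647] a [-0.0008  0.0006  0.001 ] q [ 0.65 -0.2   2.18 -0.66  0.93 -0.2 ] F [ 0.8 -0.8  0.1] op 0.999
```

Request:
{"method": "jog_arm", "body": {"increments": [{"dx": -0.009,"dy": 0.002,"dz": -0.647,"ax": 0.0,"ay": 0.0,"az": 0.0,"gripper": 1.0},{"dx": -0.009,"dy": 0.002,"dz": -0.647,"ax": 0.0,"ay": 0.0,"az": 0.0,"gripper": 1.0},{"dx": -0.009,"dy": 0.002,"dz": -0.647,"ax": 0.0,"ay": 0.0,"az": 0.0,"gripper": 1.0},{"dx": -0.009,"dy": 0.002,"dz": -0.647,"ax": 0.0,"ay": 0.0,"az": 0.0,"gripper": 1.0},{"dx": -0.009,"dy": 0.002,"dz": -0.647,"ax": 0.0,"ay": 0.0,"az": 0.0,"gripper": 1.0}]}}

```text
time: 4.15
eef_pos: [0.3985, 0.2952, 0.1693]
tcp_rot: [0.179, 0.936, -0.055, 0.297]
contact_force: [-0.8, 0.9, 0.2]
opening: 1.003
finger_force: 0.0
```

```bash
python3 -c "
from h import *
delta(C-zt*.006,RT)"
```

```text
d [ 0.44  -0.187 -0.699] a [-0.0018  0.0025 -0.    ] q [ 0.66 -0.09  2.24 -0.75  0.8  -0.05] F [-0.8  0.9  0.2] op 1.003
```

Request:
{"method": "jog_arm", "body": {"increments": [{"dx": 0.11,"dy": -0.047,"dz": -0.175,"ax": 0.0,"ay": 0.0,"az": 0.0,"gripper": 1.0},{"dx": 0.22,"dy": -0.093,"dz": -0.35,"ax": 0.0,"ay": 0.0,"az": 0.0,"gripper": 1.0},{"dx": 0.3,"dy": -0.127,"dz": -0.477,"ax": 0.0,"ay": 0.0,"az": 0.0,"gripper": 1.0},{"dx": 0.35,"dy": -0.149,"dz": -0.556,"ax": 0.0,"ay": 0.0,"az": 0.0,"gripper": 1.0},{"dx": 0.4,"dy": -0.17,"dz": -0.636,"ax": 0.0,"ay": 0.0,"az": 0.0,"gripper": 1.0},{"dx": 0.44,"dy": -0.187,"dz": -0.699,"ax": 0.0,"ay": 0.0,"az": 0.0,"gripper": 1.0},{"dx": 0.44,"dy": -0.187,"dz": -0.699,"ax": 0.0,"ay": 0.0,"az": 0.0,"gripper": 1.0},{"dx": 0.44,"dy": -0.187,"dz": -0.699,"ax": 0.0,"ay": 0.0,"az": 0.0,"gripper": 1.0}]}}

```text
time: 4.95
eef_pos: [0.4499, 0.2722, 0.0831]
tcp_rot: [0.179, 0.937, -0.056, 0.296]
contact_force: [-0.3, 0.2, 0.1]
opening: 1.002
finger_force: 0.0
```

Run:
```python
from h import *
delta(C-zt*.006,RT)
c=cam("wrist");cv2.imwrite("pics/w2.png",c["frame"])
```

```text
d [0.011 0.005 0.019] a [-0.0005  0.0006 -0.0003] q [ 0.55  0.12  2.22 -0.92  0.61  0.08] F [-0.3  0.2  0.1] op 1.002
```

View pics/w2.png

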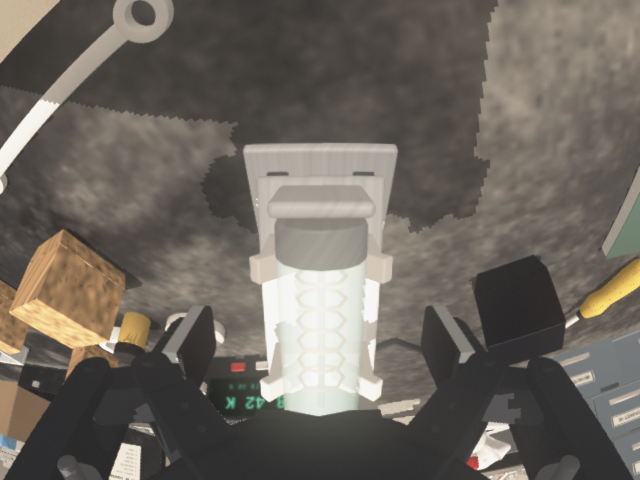

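The fingers straddle the tube evenly (pads at x≈190 and 445, tube centred on 320). Closing lightly.

Request:
{"method": "jog_arm", "body": {"force": 25, "increments": [{"dx": 0.011,"dy": 0.005,"dz": 0.015,"ax": 0.0,"ay": 0.0,"az": 0.0,"gripper": 0.3},{"dx": 0.011,"dy": 0.005,"dz": 0.015,"ax": 0.0,"ay": 0.0,"az": 0.0,"gripper": 0.0},{"dx": 0.011,"dy": 0.005,"dz": 0.015,"ax": 0.0,"ay": 0.0,"az": 0.0,"gripper": -0.15},{"dx": 0.011,"dy": 0.005,"dz": 0.015,"ax": 0.0,"ay": 0.0,"az": 0.0,"gripper": -0.25},{"dx": 0.011,"dy": 0.005,"dz": 0.015,"ax": 0.0,"ay": 0.0,"az": 0.0,"gripper": -0.35},{"dx": 0.011,"dy": 0.005,"dz": 0.015,"ax": 0.0,"ay": 0.0,"az": 0.0,"gripper": -0.5},{"dx": 0.011,"dy": 0.005,"dz": 0.015,"ax": 0.0,"ay": 0.0,"az": 0.0,"gripper": -0.5},{"dx": 0.011,"dy": 0.005,"dz": 0.015,"ax": 0.0,"ay": 0.0,"az": 0.0,"gripper": -0.5},{"dx": 0.011,"dy": 0.005,"dz": 0.015,"ax": 0.0,"ay": 0.0,"az": 0.0,"gripper": -0.5}]}}

```text
time: 5.9
eef_pos: [0.4511, 0.2729, 0.0849]
tcp_rot: [0.179, 0.937, -0.056, 0.296]
contact_force: [-4.2, 1.2, 4.6]
opening: 0.365
finger_force: 24.7
```

Request:
{"method": "jog_arm", "body": {"increments": [{"dx": -0.05,"dy": 0.02,"dz": 0.08,"ax": 0.0,"ay": 0.0,"az": 0.0,"gripper": -0.5},{"dx": -0.1,"dy": 0.04,"dz": 0.16,"ax": 0.0,"ay": 0.0,"az": 0.0,"gripper": -0.5},{"dx": -0.2,"dy": 0.08,"dz": 0.31,"ax": 0.0,"ay": 0.0,"az": 0.0,"gripper": -0.5},{"dx": -0.3,"dy": 0.12,"dz": 0.46,"ax": 0.0,"ay": 0.0,"az": 0.0,"gripper": -0.5},{"dx": -0.4,"dy": 0.16,"dz": 0.62,"ax": 0.0,"ay": 0.0,"az": 0.0,"gripper": -0.5},{"dx": -0.4,"dy": 0.16,"dz": 0.8,"ax": 0.0,"ay": 0.0,"az": 0.0,"gripper": -0.5},{"dx": -0.4,"dy": 0.16,"dz": 1.0,"ax": 0.0,"ay": 0.0,"az": 0.0,"gripper": -0.5},{"dx": -0.4,"dy": 0.16,"dz": 1.0,"ax": 0.0,"ay": 0.0,"az": 0.0,"gripper": -0.5}]}}

```text
time: 6.7
eef_pos: [0.404, 0.2932, 0.2089]
tcp_rot: [0.179, 0.936, -0.053, 0.298]
contact_force: [1.1, 0.4, -0.7]
opening: 0.365
finger_force: 25.3
```

Run:
```python
from h import *
delta([.45,.16,.25],down(169.4))
```

```text
d [ 0.383 -1.11   0.343] a [0.1041 0.3781 0.119 ] q [ 0.65 -0.15  2.21 -0.7   0.86 -0.14] F [ 1.1  0.4 -0.7] op 0.365
```

Request:
{"method": "jog_arm", "body": {"increments": [{"dx": 0.08,"dy": -0.15,"dz": 0.2,"ax": 0.0174,"ay": 0.063,"az": 0.02,"gripper": -0.5},{"dx": 0.16,"dy": -0.4,"dz": 0.3,"ax": 0.0347,"ay": 0.126,"az": 0.04,"gripper": -0.5},{"dx": 0.24,"dy": -0.6,"dz": 0.34,"ax": 0.052,"ay": 0.189,"az": 0.06,"gripper": -0.5},{"dx": 0.32,"dy": -0.8,"dz": 0.34,"ax": 0.0694,"ay": 0.252,"az": 0.08,"gripper": -0.5},{"dx": 0.383,"dy": -1.0,"dz": 0.34,"ax": 0.0868,"ay": 0.315,"az": 0.1,"gripper": -0.5},{"dx": 0.383,"dy": -1.0,"dz": 0.34,"ax": 0.1041,"ay": 0.3781,"az": 0.119,"gripper": -0.5},{"dx": 0.383,"dy": -1.0,"dz": 0.34,"ax": 0.1041,"ay": 0.3781,"az": 0.119,"gripper": -0.5},{"dx": 0.383,"dy": -1.0,"dz": 0.34,"ax": 0.1041,"ay": 0.3781,"az": 0.119,"gripper": -0.5}]}}

```text
time: 7.5
eef_pos: [0.4485, 0.1717, 0.244]
tcp_rot: [0.092, 0.996, -0.003, -0.003]
contact_force: [0.0, -0.5, -2.1]
opening: 0.365
finger_force: 25.4
```

Request:
{"method": "jog_arm", "body": {"increments": [{"dx": 0.05,"dy": -0.3,"dz": 0.0,"ax": 0.0,"ay": 0.0,"az": 0.0,"gripper": -0.5},{"dx": 0.05,"dy": -0.6,"dz": 0.0,"ax": 0.0,"ay": 0.0,"az": 0.0,"gripper": -0.5},{"dx": 0.05,"dy": -1.0,"dz": 0.0,"ax": 0.0,"ay": 0.0,"az": 0.0,"gripper": -0.5}]}}

```text
time: 7.8
eef_pos: [0.4539, 0.0527, 0.2446]
tcp_rot: [0.089, 0.996, -0.003, -0.002]
contact_force: [1.5, -0.7, -1.3]
opening: 0.368
finger_force: 25.5
```

Request:
{"method": "jog_arm", "body": {"increments": [{"dx": 0.05,"dy": -0.3,"dz": 0.0,"ax": 0.0,"ay": 0.0,"az": 0.0,"gripper": -0.5},{"dx": 0.05,"dy": -0.6,"dz": 0.0,"ax": 0.0,"ay": 0.0,"az": 0.0,"gripper": -0.5},{"dx": 0.05,"dy": -1.0,"dz": 0.0,"ax": 0.0,"ay": 0.0,"az": 0.0,"gripper": -0.5}]}}

```text
time: 8.1
eef_pos: [0.4602, -0.0674, 0.2447]
tcp_rot: [0.089, 0.996, -0.003, -0.002]
contact_force: [0.3, 0.3, -0.6]
opening: 0.366
finger_force: 25.5
```

Request:
{"method": "jog_arm", "body": {"increments": [{"dx": 0.05,"dy": -0.3,"dz": 0.0,"ax": 0.0,"ay": 0.0,"az": 0.0,"gripper": -0.5},{"dx": 0.05,"dy": -0.6,"dz": 0.0,"ax": 0.0,"ay": 0.0,"az": 0.0,"gripper": -0.5},{"dx": 0.05,"dy": -0.9,"dz": 0.0,"ax": 0.0,"ay": 0.0,"az": 0.0,"gripper": -0.5},{"dx": 0.05,"dy": -0.9,"dz": 0.0,"ax": 0.0,"ay": 0.0,"az": 0.0,"gripper": -0.5},{"dx": 0.05,"dy": -0.9,"dz": 0.0,"ax": 0.0,"ay": 0.0,"az": 0.0,"gripper": -0.5}]}}

```text
time: 8.6
eef_pos: [0.4666, -0.1752, 0.2446]
tcp_rot: [0.091, 0.996, -0.003, -0.003]
contact_force: [0.9, 0.5, -1.6]
opening: 0.365
finger_force: 25.6
```

Run:
```python
from h import *
delta([.4695,-.2618,.15],down(169.4))
s=get_state();print(s["eef_pos"])
c=cam("wrist");cv2.imwrite("pics/w3.png",c["frame"])
c["tcp"]=np.r_[s["eef_pos"],s["tcp_rot"]];np.savez("w3.npz",**{k:v for k,v in c.items() if isinstance(v,np.ndarray)})
```

```text
d [ 0.025 -0.722 -0.789] a [ 0.003  -0.0036 -0.0017] q [-0.56 -0.1   2.01 -0.01  1.23 -1.95] F [ 0.9  0.5 -1.6] op 0.365
[ 0.46655944 -0.17518545  0.24462974]
```

View pics/w3.png

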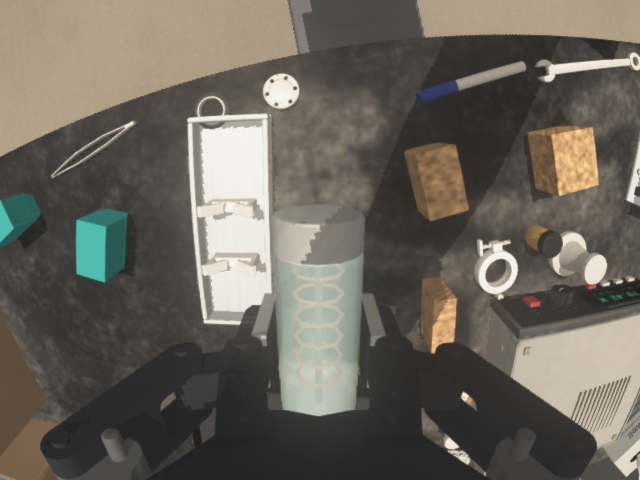

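The tube is held level at (320,310), near end at row 208, and the case is at (230,215) with saddles at rows 208 and 262. The jar is the amber-bodied piece at (542,238). I'll measure the tube in hand and check the case against the top view.

Run:
```python
from h import *
c=dict(np.load("w3.npz"));tcp=c["tcp"];w=wcloud(c,tcp)
R=Ro.from_quat(tcp[3:]).as_matrix();L=(w-tcp[:3])@R   # tool coordinates
k=(abs(L[...,1])<.015)&(L[...,0]<.08)&(L[...,0]>-.08)&(L[...,2]>-.03)&(L[...,2]<.035)
T=L[k];T=T[np.isfinite(T).all(1)]
print("tube x range",np.percentile(T[:,0],[.2,1,99,99.8]).round(4))
for a,b in((.005,.015),(.015,.025),(.025,.035),(.035,.045)):
    q=T[(T[:,0]>a)&(T[:,0]<b)&(abs(T[:,1])<.003)];print("top z",a,len(q),q[:,2].mean().round(4) if len(q) else 0)
    q=T[(T[:,0]>a)&(T[:,0]<b)];
    if len(q): A=np.c_[2*q[:,1],2*q[:,2],np.ones(len(q))];s=np.linalg.lstsq(A,(q[:,1:]**2).sum(1),rcond=None)[0];print("   axis y,z",s[:2].round(4),"r",np.sqrt(s[2]+s[0]**2+s[1]**2).round(4))
x,y,z=w[...,0],w[...,1],w[...,2]
P=w[(abs(x-.46)<.13)&(abs(y+.26)<.07)&(z>.023)&(z<.033)]
a=np.deg2rad(-10.6);ex=np.array([np.cos(a),np.sin(a)]);ey=np.array([-ex[1],ex[0]])
q=P[:,:2]-[.4607,-.2601];print("rim",len(P),P[:,2].mean(),np.percentile(q@ex,[.5,99.5]),np.percentile(q@ey,[.5,99.5]),cv2.minAreaRect((P[:,:2]*1000).astype(np.float32)))
for g in(-1,1):
    k=(g*(q@ey)>.03)&(abs(q@ex)<.09);v=q[k];print("side",k.sum(),np.rad2deg(np.polyfit(v@ex,v@ey,1)[0])-10.6,(v@ey).mean())
P=w[(abs(x-.46)<.1)&(abs(y+.26)<.05)&(z>.037)&(z<.05)];q=P[:,:2]-[.4607,-.2601];s=q@ex
for lo,hi in((-.03,-.005),(.025,.05)):
    k=(s>lo)&(s<hi);print("saddle",k.sum(),np.percentile(s[k],[2,98]),np.percentile((q@ey)[k],[2,50,98]))
```

```text
tube x range [-0.0303 -0.0273  0.0484  0.0485]
top z 0.005 456 -0.01
   axis y,z [-0.0002  0.0052] r 0.0153
top z 0.015 488 -0.01
   axis y,z [-0.0002  0.005 ] r 0.0152
top z 0.025 559 -0.01
   axis y,z [-0.0002  0.0051] r 0.0153
top z 0.035 605 -0.01
   axis y,z [-0.0003  0.005 ] r 0.0152
rim 3385 0.0274736398044071 [-0.1043297   0.10398721] [-0.04055682  0.04002707] ((460.8936767578125, -260.4990539550781), (82.83140563964844, 209.67782592773438), 79.42488861083984)
side 1094 -10.69953773896652 -0.03537536591478254
side 978 -10.746432665246543 0.03568399747456122
saddle 402 [-0.02390644 -0.01386333] [-0.02548886 -0.01215933  0.02551656]
saddle 388 [0.03202031 0.04195373] [-0.02527954 -0.01151386  0.02494919]
```

Request:
{"method": "jog_arm", "body": {"increments": [{"dx": 0.025,"dy": -0.25,"dz": 0.0,"ax": 0.003,"ay": -0.0036,"az": -0.002,"gripper": -0.5},{"dx": 0.025,"dy": -0.5,"dz": 0.0,"ax": 0.003,"ay": -0.0036,"az": -0.002,"gripper": -0.5},{"dx": 0.025,"dy": -0.722,"dz": -0.2,"ax": 0.003,"ay": -0.0036,"az": -0.002,"gripper": -0.5},{"dx": 0.025,"dy": -0.722,"dz": -0.5,"ax": 0.003,"ay": -0.0036,"az": -0.002,"gripper": -0.5},{"dx": 0.025,"dy": -0.722,"dz": -0.789,"ax": 0.003,"ay": -0.0036,"az": -0.002,"gripper": -0.5},{"dx": 0.025,"dy": -0.722,"dz": -0.789,"ax": 0.003,"ay": -0.0036,"az": -0.002,"gripper": -0.5},{"dx": 0.025,"dy": -0.722,"dz": -0.789,"ax": 0.003,"ay": -0.0036,"az": -0.002,"gripper": -0.5}]}}

```text
time: 9.35
eef_pos: [0.4702, -0.2612, 0.1507]
tcp_rot: [0.091, 0.996, 0.0, -0.0]
contact_force: [-0.3, -0.5, -0.2]
opening: 0.365
finger_force: 25.6
```

Run:
```python
from h import *
delta([.4695,-.2618,.060],down(169.35))
```

```text
d [-0.006 -0.005 -0.756] a [-0.0002 -0.0001 -0.0018] q [-0.7   0.1   2.    0.    1.04 -2.08] F [-0.3 -0.5 -0.2] op 0.365
```

Request:
{"method": "jog_arm", "body": {"increments": [{"dx": -0.006,"dy": -0.005,"dz": -0.2,"ax": 0.0,"ay": 0.0,"az": -0.0018,"gripper": -0.5},{"dx": -0.006,"dy": -0.005,"dz": -0.4,"ax": 0.0,"ay": 0.0,"az": -0.0018,"gripper": -0.5},{"dx": -0.006,"dy": -0.005,"dz": -0.55,"ax": 0.0,"ay": 0.0,"az": -0.0018,"gripper": -0.5},{"dx": -0.006,"dy": -0.005,"dz": -0.65,"ax": 0.0,"ay": 0.0,"az": -0.0018,"gripper": -0.5},{"dx": -0.006,"dy": -0.005,"dz": -0.72,"ax": 0.0,"ay": 0.0,"az": -0.0018,"gripper": -0.5},{"dx": -0.006,"dy": -0.005,"dz": -0.75,"ax": 0.0,"ay": 0.0,"az": -0.0018,"gripper": -0.5},{"dx": -0.006,"dy": -0.005,"dz": -0.756,"ax": 0.0,"ay": 0.0,"az": -0.0018,"gripper": -0.5},{"dx": -0.006,"dy": -0.005,"dz": -0.756,"ax": 0.0,"ay": 0.0,"az": -0.0018,"gripper": -0.5}]}}

```text
time: 10.15
eef_pos: [0.4698, -0.2638, 0.0609]
tcp_rot: [0.094, 0.996, -0.001, 0.001]
contact_force: [-0.7, 0.4, -0.8]
opening: 0.362
finger_force: 25.6
```

Run:
```python
from h import *
delta([.4695,-.2618,.0555],down(169.35))
```

```text
d [-0.003  0.017 -0.045] a [0.001  0.0012 0.0013] q [-0.7   0.24  2.03  0.    0.87 -2.08] F [-0.7  0.4 -0.8] op 0.362
```

Request:
{"method": "jog_arm", "body": {"increments": [{"dx": -0.003,"dy": 0.017,"dz": 0.0,"ax": 0.001,"ay": 0.0012,"az": 0.0013,"gripper": -0.5},{"dx": -0.003,"dy": 0.017,"dz": -0.015,"ax": 0.001,"ay": 0.0012,"az": 0.0013,"gripper": -0.5},{"dx": -0.003,"dy": 0.017,"dz": -0.03,"ax": 0.001,"ay": 0.0012,"az": 0.0013,"gripper": -0.5},{"dx": -0.003,"dy": 0.017,"dz": -0.04,"ax": 0.001,"ay": 0.0012,"az": 0.0013,"gripper": -0.5},{"dx": -0.003,"dy": 0.017,"dz": -0.04,"ax": 0.001,"ay": 0.0012,"az": 0.0013,"gripper": -0.5}]}}

```text
time: 10.65
eef_pos: [0.4692, -0.2619, 0.0555]
tcp_rot: [0.093, 0.996, 0.0, -0.0]
contact_force: [-1.1, -0.8, 0.6]
opening: 0.361
finger_force: 25.8
```

Run:
```python
from h import *
delta([.4695,-.2618,.055],down(169.35))
```

```text
d [ 0.003  0.001 -0.004] a [-0.0001 -0.0004 -0.    ] q [-0.7   0.25  2.04 -0.    0.86 -2.08] F [-1.1 -0.8  0.6] op 0.361
```

Request:
{"method": "jog_arm", "body": {"increments": [{"dx": 0.003,"dy": 0.0,"dz": -0.006,"ax": 0.0,"ay": 0.0,"az": 0.0,"gripper": -0.5},{"dx": 0.003,"dy": 0.0,"dz": -0.006,"ax": 0.0,"ay": 0.0,"az": 0.0,"gripper": -0.5},{"dx": 0.003,"dy": 0.0,"dz": -0.006,"ax": 0.0,"ay": 0.0,"az": 0.0,"gripper": -0.2},{"dx": 0.003,"dy": 0.0,"dz": -0.006,"ax": 0.0,"ay": 0.0,"az": 0.0,"gripper": 0.0},{"dx": 0.003,"dy": 0.0,"dz": -0.006,"ax": 0.0,"ay": 0.0,"az": 0.0,"gripper": 0.2},{"dx": 0.003,"dy": 0.0,"dz": -0.006,"ax": 0.0,"ay": 0.0,"az": 0.0,"gripper": 0.2}]}}

```text
time: 11.25
eef_pos: [0.4692, -0.261, 0.0541]
tcp_rot: [0.093, 0.996, 0.001, -0.001]
contact_force: [-0.1, 0.6, -0.8]
opening: 0.602
finger_force: 0.0
```

Request:
{"method": "jog_arm", "body": {"increments": [{"dx": 0.0,"dy": 0.0,"dz": 0.15,"ax": 0.0,"ay": 0.0,"az": 0.0,"gripper": 0.2},{"dx": 0.0,"dy": 0.0,"dz": 0.4,"ax": 0.0,"ay": 0.0,"az": 0.0,"gripper": 0.3},{"dx": 0.0,"dy": 0.0,"dz": 0.7,"ax": 0.0,"ay": 0.0,"az": 0.0,"gripper": 0.5},{"dx": 0.0,"dy": 0.0,"dz": 1.0,"ax": 0.0,"ay": 0.0,"az": 0.0,"gripper": 1.0},{"dx": 0.0,"dy": 0.0,"dz": 1.0,"ax": 0.0,"ay": 0.0,"az": 0.0,"gripper": 1.0}]}}

```text
time: 11.75
eef_pos: [0.4722, -0.2634, 0.1808]
tcp_rot: [0.093, 0.996, -0.003, 0.004]
contact_force: [0.0, 0.4, -0.3]
opening: 0.999
finger_force: 0.0
```

Run:
```python
from h import *
c=cam("top");w=cloud(c)
s=get_state();g=cam("wrist");cv2.imwrite("pics/w4.png",g["frame"]);W=wcloud(g,np.r_[s["eef_pos"],s["tcp_rot"]])
a=np.deg2rad(-10.65);ex=np.array([np.cos(a),np.sin(a)]);ey=np.array([-ex[1],ex[0]])
for n,v in(("top",w),("wrist",W)):
    P=v[np.isfinite(v).all(-1)];q=P[:,:2]-[.4695,-.2618];s_=q@ex;t=q@ey
    k=(P[:,2]>.055)&(P[:,2]<.075)&(abs(s_)<.07)&(abs(t)<.03);print(n,k.sum(),"along",np.percentile(s_[k],[1,99]),"fit",np.polyfit(s_[k],t[k],1),"top z",np.percentile(P[k,2],98))
delta([.447,-.064,.17],down(95.5))
```

```text
Traceback (most recent call last):
IndexError: index -1 is out of bounds for axis 0 with size 0
```

Request:
{"method": "jog_arm", "body": {"increments": [{"dx": -0.1,"dy": 0.3,"dz": 0.2,"ax": 0.0,"ay": 0.0,"az": -0.4,"gripper": 1.0},{"dx": -0.1,"dy": 0.6,"dz": 0.2,"ax": 0.0,"ay": 0.0,"az": -0.4,"gripper": 1.0},{"dx": -0.1,"dy": 0.83,"dz": 0.2,"ax": 0.0,"ay": 0.0,"az": -0.4,"gripper": 1.0},{"dx": -0.1,"dy": 0.83,"dz": 0.2,"ax": 0.0,"ay": 0.0,"az": -0.4,"gripper": 1.0},{"dx": -0.1,"dy": 0.83,"dz": 0.2,"ax": 0.0,"ay": 0.0,"az": -0.4,"gripper": 1.0}]}}

```text
time: 12.35
eef_pos: [0.4563, -0.1603, 0.1964]
tcp_rot: [0.396, 0.918, 0.001, -0.002]
contact_force: [0.3, 0.3, -0.4]
opening: 1.002
finger_force: 0.0
```

Request:
{"method": "jog_arm", "body": {"increments": [{"dx": -0.09,"dy": 0.3,"dz": 0.0,"ax": 0.0,"ay": 0.0,"az": -0.417,"gripper": 1.0},{"dx": -0.09,"dy": 0.6,"dz": 0.0,"ax": 0.0,"ay": 0.0,"az": -0.417,"gripper": 1.0},{"dx": -0.09,"dy": 0.83,"dz": 0.0,"ax": 0.0,"ay": 0.0,"az": -0.417,"gripper": 1.0},{"dx": -0.09,"dy": 0.83,"dz": 0.0,"ax": 0.0,"ay": 0.0,"az": -0.417,"gripper": 1.0},{"dx": -0.09,"dy": 0.83,"dz": 0.0,"ax": 0.0,"ay": 0.0,"az": -0.417,"gripper": 1.0},{"dx": -0.09,"dy": 0.83,"dz": 0.0,"ax": 0.0,"ay": 0.0,"az": -0.417,"gripper": 1.0}]}}

```text
time: 12.95
eef_pos: [0.446, -0.0621, 0.1973]
tcp_rot: [0.67, 0.743, 0.0, -0.001]
contact_force: [-0.2, 0.1, 0.4]
opening: 0.997
finger_force: 0.0
```

Run:
```python
from h import *
s=get_state();g=cam("wrist");W=wcloud(g,np.r_[s["eef_pos"],s["tcp_rot"]]);w=cloud(cam("top"))
a=np.deg2rad(-10.65);ex=np.array([np.cos(a),np.sin(a)]);ey=np.array([-ex[1],ex[0]])
for n,v in(("top",w),("wrist",W)):
    P=v[np.isfinite(v).all(-1)];q=P[:,:2]-[.4695,-.2618];s_=q@ex;t=q@ey
    k=(P[:,2]>.055)&(P[:,2]<.075)&(abs(s_)<.07)&(abs(t)<.03)
    if k.sum()>20: print(n,k.sum(),"along",np.percentile(s_[k],[1,99]),"fit",np.polyfit(s_[k],t[k],1),"top z",np.percentile(P[k,2],98))
hsv=cv2.cvtColor(g["frame"],cv2.COLOR_BGR2HSV)
m=cv2.inRange(hsv,(8,70,60),(28,255,255))>0
for n,cx,cy in(("mid",.448,-.064),("thick",.445,.083)):
    k=m&(abs(W[...,0]-cx)<.05)&(abs(W[...,1]-cy)<.05)&(W[...,2]>.05)&(W[...,2]<.063)
    print(n,k.sum(),cv2.minAreaRect((W[k][:,:2]*1000).astype(np.float32)) if k.any() else 0,W[k][:,2].mean())
delta([.449,-.064,.12],down(95.8))
```

```text
top 378 along [-0.04909707  0.04562912] fit [0.00991445 0.00056148] top z 0.07034890857498834
mid 4219 ((449.4700927734375, -64.21849060058594), (60.41376876831055, 38.39732360839844), 5.983124256134033) 0.05637062764801767
thick 6493 ((446.31622314453125, 82.47303771972656), (60.45951843261719, 56.60926818847656), 4.752303600311279) 0.0565201866847771
d [ 0.024 -0.014 -0.647] a [-0.0013 -0.0006 -0.0014] q [-0.37 -0.17  2.16  0.    1.15 -0.47] F [ 0.7 -0.5 -0.5] op 1.004
```

Request:
{"method": "jog_arm", "body": {"increments": [{"dx": 0.028,"dy": -0.017,"dz": -0.4,"ax": -0.0013,"ay": 0.0,"az": 0.0,"gripper": 1.0},{"dx": 0.028,"dy": -0.017,"dz": -0.7,"ax": -0.0013,"ay": 0.0,"az": 0.0,"gripper": 1.0},{"dx": 0.028,"dy": -0.017,"dz": -1.0,"ax": -0.0013,"ay": 0.0,"az": 0.0,"gripper": 1.0},{"dx": 0.028,"dy": -0.017,"dz": -1.0,"ax": -0.0013,"ay": 0.0,"az": 0.0,"gripper": 1.0},{"dx": 0.028,"dy": -0.017,"dz": -1.0,"ax": -0.0013,"ay": 0.0,"az": 0.0,"gripper": 1.0},{"dx": 0.028,"dy": -0.017,"dz": -1.0,"ax": -0.0013,"ay": 0.0,"az": 0.0,"gripper": 1.0}]}}

```text
time: 13.65
eef_pos: [0.4515, -0.065, 0.0806]
tcp_rot: [0.67, 0.742, 0.001, 0.002]
contact_force: [-0.1, -0.0, 0.8]
opening: 1.002
finger_force: 0.0
```

Run:
```python
from h import *
delta([.4495,-.0642,.055],down(95.98))
```

```text
d [-0.016  0.006 -0.213] a [0.0013 0.0028 0.0016] q [-0.37  0.03  2.23 -0.    0.88 -0.47] F [-0.1 -0.   0.8] op 1.002
```

Request:
{"method": "jog_arm", "body": {"force": 60, "increments": [{"dx": -0.016,"dy": 0.006,"dz": -0.15,"ax": 0.0013,"ay": 0.0028,"az": 0.0016,"gripper": 1.0},{"dx": -0.016,"dy": 0.006,"dz": -0.213,"ax": 0.0013,"ay": 0.0028,"az": 0.0016,"gripper": 1.0},{"dx": -0.016,"dy": 0.006,"dz": -0.213,"ax": 0.0013,"ay": 0.0028,"az": 0.0016,"gripper": 0.7},{"dx": -0.016,"dy": 0.006,"dz": -0.213,"ax": 0.0013,"ay": 0.0028,"az": 0.0016,"gripper": 0.45},{"dx": -0.016,"dy": 0.006,"dz": -0.213,"ax": 0.0013,"ay": 0.0028,"az": 0.0016,"gripper": 0.3},{"dx": -0.016,"dy": 0.006,"dz": -0.213,"ax": 0.0013,"ay": 0.0028,"az": 0.0016,"gripper": 0.1},{"dx": -0.016,"dy": 0.006,"dz": -0.213,"ax": 0.0013,"ay": 0.0028,"az": 0.0016,"gripper": 0.1},{"dx": -0.016,"dy": 0.006,"dz": -0.213,"ax": 0.0013,"ay": 0.0028,"az": 0.0016,"gripper": 0.1}]}}

```text
time: 14.45
eef_pos: [0.4493, -0.0639, 0.0544]
tcp_rot: [0.669, 0.743, -0.0, -0.0]
contact_force: [-0.3, 1.1, 6.3]
opening: 0.689
finger_force: 66.3
```

Request:
{"method": "jog_arm", "body": {"increments": [{"dx": 0.0,"dy": 0.0,"dz": 0.1,"ax": 0.0,"ay": 0.0,"az": 0.0,"gripper": 0.1},{"dx": 0.0,"dy": 0.0,"dz": 0.4,"ax": 0.0,"ay": 0.0,"az": 0.0,"gripper": 0.1},{"dx": 0.0,"dy": 0.0,"dz": 0.7,"ax": 0.0,"ay": 0.0,"az": 0.0,"gripper": 0.1},{"dx": 0.0,"dy": 0.0,"dz": 1.0,"ax": 0.0,"ay": 0.0,"az": 0.0,"gripper": 0.1},{"dx": 0.0,"dy": 0.0,"dz": 1.0,"ax": 0.0,"ay": 0.0,"az": 0.0,"gripper": 0.1},{"dx": 0.0,"dy": 0.0,"dz": 1.0,"ax": 0.0,"ay": 0.0,"az": 0.0,"gripper": 0.1}]}}

```text
time: 15.05
eef_pos: [0.448, -0.0635, 0.1738]
tcp_rot: [0.669, 0.743, -0.0, -0.001]
contact_force: [0.4, 0.3, -1.2]
opening: 0.69
finger_force: 65.7
```

```bash
cat >> h.py <<'E'
a_=np.deg2rad(-10.65);EX=np.array([np.cos(a_),np.sin(a_)]);EY=np.array([-EX[1],EX[0]]);CC=np.array([.4607,-.2603])
def held(hgt):
    "brick in hand: extents of the cork in tool coordinates"
    s=get_state();g=cam("wrist");W=wcloud(g,np.r_[s["eef_pos"],s["tcp_rot"]])
    R=Ro.from_quat(s["tcp_rot"]).as_matrix();L=(W-s["eef_pos"])@R
    hsv=cv2.cvtColor(g["frame"],cv2.COLOR_BGR2HSV);m=cv2.inRange(hsv,(8,60,50),(28,255,255))>0
    k=m&(abs(L[...,0])<.05)&(abs(L[...,1])<.04)&(L[...,2]>-.02)&(L[...,2]<.06);T=L[k]
    print("held",k.sum(),np.percentile(T,[1,50,99],axis=0).round(4).tolist(),s["eef_pos"])
    u=T[T[:,2]<.006];print("top face",len(u),np.percentile(u,[1,99],axis=0).round(4).tolist(),"tilt/x,y",np.linalg.lstsq(np.c_[u[:,:2],np.ones(len(u))],u[:,2],rcond=None)[0].round(4))
    f=T[(T[:,2]>.012)&(T[:,2]<.035)]
    if len(f)>20: print("near face x",len(f),f[:,0].mean(),np.polyfit(f[:,1],f[:,0],1))
E
python3 - <<'E'
from h import *
held(.056)
p=CC+EX*.0785;print(p);delta([p[0],p[1],.2],down(169.35))
E
```

```text
held 19550 [[-0.0188, -0.0296, -0.0035], [0.0091, -0.0001, -0.0017], [0.0186, 0.0289, 0.0378]] [ 0.4480387  -0.06346454  0.17384998]
top face 15140 [[-0.0189, -0.0296, -0.0037], [0.0185, 0.029, 0.0051]] tilt/x,y [ 0.0465 -0.0056 -0.0018]
near face x 2949 0.018095707579559212 [-0.00123014  0.01809528]
[ 0.53784779 -0.27480751]
d [ 0.756 -1.764  0.231] a [ 0.001  -0.0034  0.8153] q [-0.37 -0.13  2.18 -0.    1.1  -0.47] F [-0.8 -0.3 -0.5] op 0.69
```

Request:
{"method": "jog_arm", "body": {"increments": [{"dx": 0.1,"dy": -0.2,"dz": 0.1,"ax": 0.0,"ay": 0.0,"az": 0.4,"gripper": 0.1},{"dx": 0.2,"dy": -0.4,"dz": 0.25,"ax": 0.0,"ay": 0.0,"az": 0.4,"gripper": 0.1},{"dx": 0.3,"dy": -0.65,"dz": 0.25,"ax": 0.0,"ay": 0.0,"az": 0.4,"gripper": 0.1},{"dx": 0.38,"dy": -0.88,"dz": 0.25,"ax": 0.0,"ay": 0.0,"az": 0.4,"gripper": 0.1},{"dx": 0.38,"dy": -0.88,"dz": 0.25,"ax": 0.0,"ay": 0.0,"az": 0.4,"gripper": 0.1}]}}

```text
time: 15.6
eef_pos: [0.4934, -0.1713, 0.2009]
tcp_rot: [0.407, 0.913, -0.001, -0.003]
contact_force: [0.1, -0.0, -1.0]
opening: 0.691
finger_force: 65.6
```

Request:
{"method": "jog_arm", "body": {"increments": [{"dx": 0.1,"dy": -0.2,"dz": 0.0,"ax": 0.0,"ay": 0.0,"az": 0.415,"gripper": 0.1},{"dx": 0.2,"dy": -0.4,"dz": 0.0,"ax": 0.0,"ay": 0.0,"az": 0.415,"gripper": 0.1},{"dx": 0.3,"dy": -0.65,"dz": 0.0,"ax": 0.0,"ay": 0.0,"az": 0.415,"gripper": 0.1},{"dx": 0.38,"dy": -0.88,"dz": 0.0,"ax": 0.0,"ay": 0.0,"az": 0.415,"gripper": 0.1},{"dx": 0.38,"dy": -0.88,"dz": 0.0,"ax": 0.0,"ay": 0.0,"az": 0.415,"gripper": 0.1},{"dx": 0.38,"dy": -0.88,"dz": 0.0,"ax": 0.0,"ay": 0.0,"az": 0.415,"gripper": 0.1},{"dx": 0.38,"dy": -0.88,"dz": 0.0,"ax": 0.0,"ay": 0.0,"az": 0.415,"gripper": 0.1}]}}

```text
time: 16.3
eef_pos: [0.5382, -0.2734, 0.201]
tcp_rot: [0.094, 0.996, -0.001, -0.003]
contact_force: [0.8, 0.1, -1.4]
opening: 0.688
finger_force: 65.6
```

```bash
cat >> h.py <<'E'
def tubepos():
    s=get_state();g=cam("wrist");W=wcloud(g,np.r_[s["eef_pos"],s["tcp_rot"]]);P=W[np.isfinite(W).all(-1)]
    q=P[:,:2]-CC;x=-(q@EX);y=-(q@EY);z=P[:,2]   # case frame
    k=(z>.056)&(z<.07)&(x>-.06)&(x<.06)&(abs(y)<.014)
    print("tube",k.sum(),"x",np.percentile(x[k],[1,99]).round(4) if k.any() else 0,"fit",np.polyfit(x[k],y[k],1).round(4),"top z",np.percentile(z[k],98).round(4))
    k=(z>.022)&(z<.032)&(abs(x)<.12)&(abs(y)<.05);print("rim",k.sum(),"x",np.percentile(x[k],[.5,99.5]).round(4),"y",np.percentile(y[k],[.5,99.5]).round(4),np.median(z[k]))
    return g
E
python3 - <<'E'
from h import *
held(.056);g=tubepos();cv2.imwrite("pics/w5.png",g["frame"])
p=CC+EX*.079;delta([p[0],p[1],.13],down(169.35))
E
```

```text
held 20036 [[-0.0183, -0.0298, -0.0097], [0.0095, -0.0009, -0.0017], [0.019, 0.029, 0.0388]] [ 0.53823832 -0.27340187  0.20099899]
top face 15486 [[-0.0186, -0.0298, -0.0112], [0.0189, 0.0291, 0.005]] tilt/x,y [ 0.0413  0.0181 -0.0019]
near face x 2952 0.01852197449193192 [-0.00114382  0.0185218 ]
tube 5330 x [-0.0549  0.0384] fit [-0.0028  0.    ] top z 0.0663
rim 5110 x [-0.1051  0.1038] y [-0.0404  0.0412] 0.028136676624051976
d [-0.003 -0.012 -0.6  ] a [ 0.0012 -0.0025  0.0006] q [-0.64  0.18  1.8  -0.    1.16 -2.02] F [-0.3  0.  -0.9] op 0.687
```

View pics/w5.png

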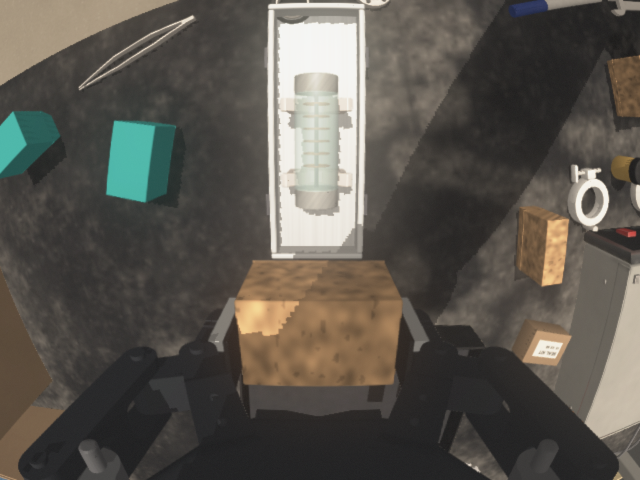

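The wrist view shows the tube lying square in the saddles at (317,140) and the mid brick level in the jaws at (318,320), in line with the case. Lowering.

Request:
{"method": "jog_arm", "body": {"increments": [{"dx": -0.003,"dy": -0.012,"dz": -0.2,"ax": 0.0012,"ay": -0.0025,"az": 0.0006,"gripper": 0.1},{"dx": -0.003,"dy": -0.012,"dz": -0.4,"ax": 0.0012,"ay": -0.0025,"az": 0.0006,"gripper": 0.1},{"dx": -0.003,"dy": -0.012,"dz": -0.6,"ax": 0.0012,"ay": -0.0025,"az": 0.0006,"gripper": 0.1},{"dx": -0.003,"dy": -0.012,"dz": -0.6,"ax": 0.0012,"ay": -0.0025,"az": 0.0006,"gripper": 0.1},{"dx": -0.003,"dy": -0.012,"dz": -0.6,"ax": 0.0012,"ay": -0.0025,"az": 0.0006,"gripper": 0.1},{"dx": -0.003,"dy": -0.012,"dz": -0.6,"ax": 0.0012,"ay": -0.0025,"az": 0.0006,"gripper": 0.1}]}}

```text
time: 17.0
eef_pos: [0.5397, -0.2765, 0.1328]
tcp_rot: [0.093, 0.996, -0.001, 0.002]
contact_force: [-0.7, -0.1, -0.5]
opening: 0.689
finger_force: 65.6
```

```bash
cat >> h.py <<'E'
def pitch():
    s=get_state();g=cam("wrist");W=wcloud(g,np.r_[s["eef_pos"],s["tcp_rot"]]);R=Ro.from_quat(s["tcp_rot"]).as_matrix();L=(W-s["eef_pos"])@R
    k=(abs(L[...,1])<.02)&(L[...,0]<.012)&(L[...,0]>-.012)&(L[...,2]>-.006)&(L[...,2]<.004);u=L[k]
    print("pitch",len(u),np.linalg.lstsq(np.c_[u[:,:2],np.ones(len(u))],u[:,2],rcond=None)[0].round(4))
    k=(abs(L[...,1])<.02)&(L[...,0]<.05)&(L[...,0]>.01)&(L[...,2]>.006)&(L[...,2]<.036);u=L[k]
    print("face",len(u),np.polyfit(u[:,2],u[:,0],1).round(4))
E
python3 - <<'E'
from h import *
pitch();p=CC+EX*.079;delta([p[0],p[1],.09],down(169.35))
E
```

```text
pitch 5811 [ 0.0001 -0.0029 -0.002 ]
face 2742 [-0.      0.0185]
d [-0.012  0.014 -0.358] a [ 0.0021  0.0028 -0.0003] q [-0.64  0.26  1.84 -0.    1.03 -2.03] F [ 1.2 -0.8 -0.4] op 0.689
```

Request:
{"method": "jog_arm", "body": {"increments": [{"dx": -0.012,"dy": 0.014,"dz": -0.15,"ax": 0.002,"ay": 0.0028,"az": 0.0,"gripper": 0.1},{"dx": -0.012,"dy": 0.014,"dz": -0.28,"ax": 0.002,"ay": 0.0028,"az": 0.0,"gripper": 0.1},{"dx": -0.012,"dy": 0.014,"dz": -0.34,"ax": 0.002,"ay": 0.0028,"az": 0.0,"gripper": 0.1},{"dx": -0.012,"dy": 0.014,"dz": -0.34,"ax": 0.002,"ay": 0.0028,"az": 0.0,"gripper": 0.1},{"dx": -0.012,"dy": 0.014,"dz": -0.34,"ax": 0.002,"ay": 0.0028,"az": 0.0,"gripper": 0.1},{"dx": -0.012,"dy": 0.014,"dz": -0.34,"ax": 0.002,"ay": 0.0028,"az": 0.0,"gripper": 0.1}]}}

```text
time: 17.65
eef_pos: [0.5378, -0.2747, 0.0906]
tcp_rot: [0.093, 0.996, 0.001, -0.001]
contact_force: [0.1, 0.1, -0.4]
opening: 0.685
finger_force: 65.6
```

Run:
```python
from h import *
p=CC+EX*.079;delta([p[0],p[1],.061],down(169.35))
```

```text
d [ 0.005 -0.001 -0.247] a [-0.0008 -0.0013 -0.0002] q [-0.64  0.32  1.86 -0.    0.96 -2.03] F [ 0.1  0.1 -0.4] op 0.685
```

Within 0.6 mm. Going down slowly.

Request:
{"method": "jog_arm", "body": {"increments": [{"dx": 0.003,"dy": -0.001,"dz": -0.04,"ax": 0.0,"ay": 0.0,"az": 0.0,"gripper": 0.1},{"dx": 0.003,"dy": -0.001,"dz": -0.08,"ax": 0.0,"ay": 0.0,"az": 0.0,"gripper": 0.1},{"dx": 0.003,"dy": -0.001,"dz": -0.12,"ax": 0.0,"ay": 0.0,"az": 0.0,"gripper": 0.1},{"dx": 0.003,"dy": -0.001,"dz": -0.16,"ax": 0.0,"ay": 0.0,"az": 0.0,"gripper": 0.1},{"dx": 0.003,"dy": -0.001,"dz": -0.2,"ax": 0.0,"ay": 0.0,"az": 0.0,"gripper": 0.1},{"dx": 0.003,"dy": -0.001,"dz": -0.235,"ax": 0.0,"ay": 0.0,"az": 0.0,"gripper": 0.1},{"dx": 0.003,"dy": -0.001,"dz": -0.245,"ax": 0.0,"ay": 0.0,"az": 0.0,"gripper": 0.1},{"dx": 0.003,"dy": -0.001,"dz": -0.245,"ax": 0.0,"ay": 0.0,"az": 0.0,"gripper": 0.1}]}}

```text
time: 18.45
eef_pos: [0.5376, -0.2744, 0.0604]
tcp_rot: [0.093, 0.996, 0.001, -0.002]
contact_force: [0.9, -1.2, -0.1]
opening: 0.687
finger_force: 65.6
```

Run:
```python
from h import *
p=CC+EX*.079;delta([p[0],p[1],.059],down(169.35));tubepos()
```

```text
d [ 0.006 -0.004 -0.011] a [-0.0014 -0.0021 -0.0002] q [-0.64  0.37  1.87 -0.    0.91 -2.03] F [ 0.9 -1.2 -0.1] op 0.687
tube 24476 x [-0.0597  0.0376] fit [-0.0007  0.0002] top z 0.0661
rim 9103 x [-0.0704  0.0558] y [-0.0404  0.0414] 0.028107709881007283
```

Request:
{"method": "jog_arm", "body": {"increments": [{"dx": 0.004,"dy": -0.003,"dz": -0.008,"ax": -0.001,"ay": -0.002,"az": 0.0,"gripper": 0.1},{"dx": 0.004,"dy": -0.003,"dz": -0.014,"ax": -0.001,"ay": -0.002,"az": 0.0,"gripper": 0.1},{"dx": 0.004,"dy": -0.003,"dz": -0.014,"ax": -0.001,"ay": -0.002,"az": 0.0,"gripper": 0.1},{"dx": 0.004,"dy": -0.003,"dz": -0.014,"ax": -0.001,"ay": -0.002,"az": 0.0,"gripper": 0.1}]}}

```text
time: 18.9
eef_pos: [0.5385, -0.2751, 0.0596]
tcp_rot: [0.093, 0.996, -0.0, 0.001]
contact_force: [-0.1, -0.3, 0.9]
opening: 0.69
finger_force: 65.7
```

Near the floor now. One more mm, then open, back off and check.

Request:
{"method": "jog_arm", "body": {"increments": [{"dx": 0.0,"dy": 0.0,"dz": -0.008,"ax": 0.0,"ay": 0.0,"az": 0.0,"gripper": 0.1},{"dx": 0.0,"dy": 0.0,"dz": -0.008,"ax": 0.0,"ay": 0.0,"az": 0.0,"gripper": 0.1},{"dx": 0.0,"dy": 0.0,"dz": -0.008,"ax": 0.0,"ay": 0.0,"az": 0.0,"gripper": 0.5},{"dx": 0.0,"dy": 0.0,"dz": -0.008,"ax": 0.0,"ay": 0.0,"az": 0.0,"gripper": 0.7},{"dx": 0.0,"dy": 0.0,"dz": -0.008,"ax": 0.0,"ay": 0.0,"az": 0.0,"gripper": 0.7}]}}

```text
time: 19.4
eef_pos: [0.538, -0.2748, 0.0577]
tcp_rot: [0.093, 0.996, 0.0, -0.0]
contact_force: [-0.1, -0.9, -0.6]
opening: 0.852
finger_force: 0.0
```

Request:
{"method": "jog_arm", "body": {"increments": [{"dx": 0.0,"dy": 0.0,"dz": 0.2,"ax": 0.0,"ay": 0.0,"az": 0.0,"gripper": 0.7},{"dx": 0.0,"dy": 0.0,"dz": 0.5,"ax": 0.0,"ay": 0.0,"az": 0.0,"gripper": 1.0},{"dx": 0.0,"dy": 0.0,"dz": 0.9,"ax": 0.0,"ay": 0.0,"az": 0.0,"gripper": 1.0},{"dx": 0.0,"dy": 0.0,"dz": 1.0,"ax": 0.0,"ay": 0.0,"az": 0.0,"gripper": 1.0},{"dx": 0.0,"dy": 0.0,"dz": 1.0,"ax": 0.0,"ay": 0.0,"az": 0.0,"gripper": 1.0}]}}

```text
time: 19.9
eef_pos: [0.5396, -0.276, 0.1814]
tcp_rot: [0.093, 0.996, -0.002, 0.003]
contact_force: [0.3, 0.9, -0.9]
opening: 1.0
finger_force: 0.0
```

```bash
cat >> h.py <<'E'
def incase(x0,x1):
    s=get_state();g=cam("wrist");W=wcloud(g,np.r_[s["eef_pos"],s["tcp_rot"]])
    hsv=cv2.cvtColor(g["frame"],cv2.COLOR_BGR2HSV);m=cv2.inRange(hsv,(8,60,50),(28,255,255))>0
    P=W[m&np.isfinite(W).all(-1)];q=P[:,:2]-CC;x=-(q@EX);y=-(q@EY);z=P[:,2]
    k=(x>x0)&(x<x1)&(abs(y)<.045)&(z>.05)&(z<.08);e=np.percentile(x[k],[1,99]);f=np.percentile(y[k],[1,99])
    A=np.linalg.lstsq(np.c_[x[k],y[k],np.ones(k.sum())],z[k],rcond=None)[0]
    print("brick",k.sum(),"x",e.round(4),e.mean().round(4),"y",f.round(4),f.mean().round(4),"top z",np.median(z[k]).round(4),"slope",A[:2].round(3))
E
python3 - <<'E'
from h import *
incase(-.12,-.05);tubepos();delta([.4463,.0825,.2],down(94.8))
E
```

```text
brick 4953 x [-0.0975 -0.0606] -0.079 y [-0.029   0.0293] 0.0001 top z 0.0615 slope [-0.042 -0.   ]
tube 6465 x [-0.0554  0.0383] fit [0.0009 0.0002] top z 0.0662
rim 4289 x [-0.103   0.0964] y [-0.0409  0.0413] 0.028147151357758055
d [-0.76   2.974  0.195] a [-1.400e-03 -1.000e-04 -8.285e-01] q [-0.64  0.21  1.82  0.    1.11 -2.03] F [ 0.5  0.  -0.2] op 1.001
```

The mid brick is in place (x -79 mm, top 61.5 mm). Now the thick brick.

Request:
{"method": "jog_arm", "body": {"increments": [{"dx": -0.1,"dy": 0.35,"dz": 0.15,"ax": 0.0,"ay": 0.0,"az": -0.28,"gripper": 1.0},{"dx": -0.2,"dy": 0.7,"dz": 0.15,"ax": 0.0,"ay": 0.0,"az": -0.28,"gripper": 1.0},{"dx": -0.25,"dy": 1.0,"dz": 0.15,"ax": 0.0,"ay": 0.0,"az": -0.28,"gripper": 1.0},{"dx": -0.25,"dy": 1.0,"dz": 0.15,"ax": 0.0,"ay": 0.0,"az": -0.28,"gripper": 1.0}]}}

```text
time: 20.4
eef_pos: [0.5057, -0.1506, 0.1925]
tcp_rot: [0.307, 0.952, 0.001, -0.003]
contact_force: [-0.0, 0.3, 0.6]
opening: 1.002
finger_force: 0.0
```

Request:
{"method": "jog_arm", "body": {"increments": [{"dx": -0.1,"dy": 0.35,"dz": 0.0,"ax": 0.0,"ay": 0.0,"az": -0.28,"gripper": 1.0},{"dx": -0.2,"dy": 0.7,"dz": 0.0,"ax": 0.0,"ay": 0.0,"az": -0.28,"gripper": 1.0},{"dx": -0.25,"dy": 1.0,"dz": 0.0,"ax": 0.0,"ay": 0.0,"az": -0.28,"gripper": 1.0},{"dx": -0.25,"dy": 1.0,"dz": 0.0,"ax": 0.0,"ay": 0.0,"az": -0.28,"gripper": 1.0}]}}

```text
time: 20.8
eef_pos: [0.4762, -0.0319, 0.1934]
tcp_rot: [0.506, 0.862, -0.0, -0.002]
contact_force: [0.3, -0.1, -0.3]
opening: 1.0
finger_force: 0.0
```

Request:
{"method": "jog_arm", "body": {"increments": [{"dx": -0.1,"dy": 0.35,"dz": 0.0,"ax": 0.0,"ay": 0.0,"az": -0.27,"gripper": 1.0},{"dx": -0.2,"dy": 0.7,"dz": 0.0,"ax": 0.0,"ay": 0.0,"az": -0.27,"gripper": 1.0},{"dx": -0.25,"dy": 0.98,"dz": 0.0,"ax": 0.0,"ay": 0.0,"az": -0.27,"gripper": 1.0},{"dx": -0.25,"dy": 0.98,"dz": 0.0,"ax": 0.0,"ay": 0.0,"az": -0.27,"gripper": 1.0},{"dx": -0.25,"dy": 0.98,"dz": 0.0,"ax": 0.0,"ay": 0.0,"az": -0.27,"gripper": 1.0},{"dx": -0.25,"dy": 0.98,"dz": 0.0,"ax": 0.0,"ay": 0.0,"az": -0.27,"gripper": 1.0}]}}

```text
time: 21.4
eef_pos: [0.4485, 0.0815, 0.1953]
tcp_rot: [0.677, 0.736, -0.001, -0.0]
contact_force: [0.1, 0.5, 1.0]
opening: 1.0
finger_force: 0.0
```

Run:
```python
from h import *
s=get_state();g=cam("wrist");W=wcloud(g,np.r_[s["eef_pos"],s["tcp_rot"]])
hsv=cv2.cvtColor(g["frame"],cv2.COLOR_BGR2HSV);m=cv2.inRange(hsv,(8,70,60),(28,255,255))>0
k=m&(abs(W[...,0]-.446)<.05)&(abs(W[...,1]-.083)<.05)&(W[...,2]>.05)&(W[...,2]<.063)
print(k.sum(),cv2.minAreaRect((W[k][:,:2]*1000).astype(np.float32)),W[k][:,2].mean())
k=(W[...,2]>.012)&(W[...,2]<.12)&(abs(W[...,0]-.48)<.075)&(abs(W[...,1]-.083)<.045)&~m
print("others near fingers",k.sum(),W[k].min(0) if k.any() else 0,W[k].max(0) if k.any() else 0)
delta([.4463,.0825,.085],down(94.75))
```

```text
6300 ((446.0151062011719, 82.81790161132812), (60.195396423339844, 56.8567008972168), 4.435408115386963) 0.056421477548140246
others near fingers 1956 [0.46171582 0.04599774 0.01200033] [0.55499551 0.12664568 0.06462921]
d [-0.019  0.009 -0.921] a [ 0.0004 -0.0003  0.001 ] q [-0.04 -0.15  2.15 -0.    1.14 -0.12] F [-0.7  0.2 -0.1] op 0.996
```

Request:
{"method": "jog_arm", "body": {"increments": [{"dx": -0.019,"dy": 0.01,"dz": -0.35,"ax": 0.0,"ay": 0.0,"az": -0.001,"gripper": 1.0},{"dx": -0.019,"dy": 0.01,"dz": -0.65,"ax": 0.0,"ay": 0.0,"az": -0.001,"gripper": 1.0},{"dx": -0.019,"dy": 0.01,"dz": -0.92,"ax": 0.0,"ay": 0.0,"az": -0.001,"gripper": 1.0},{"dx": -0.019,"dy": 0.01,"dz": -0.92,"ax": 0.0,"ay": 0.0,"az": -0.001,"gripper": 1.0},{"dx": -0.019,"dy": 0.01,"dz": -0.92,"ax": 0.0,"ay": 0.0,"az": -0.001,"gripper": 1.0},{"dx": -0.019,"dy": 0.01,"dz": -0.92,"ax": 0.0,"ay": 0.0,"az": -0.001,"gripper": 1.0}]}}

```text
time: 22.05
eef_pos: [0.4477, 0.0833, 0.0877]
tcp_rot: [0.678, 0.735, 0.001, 0.002]
contact_force: [-0.2, -0.1, -0.2]
opening: 0.998
finger_force: 0.0
```

Run:
```python
from h import *
delta([.4461,.0827,.055],down(94.6))
```

```text
d [-0.013 -0.005 -0.272] a [0.0003 0.0026 0.0006] q [-0.04  0.02  2.22 -0.    0.9  -0.12] F [-0.2 -0.1 -0.2] op 0.998
```

Request:
{"method": "jog_arm", "body": {"force": 60, "increments": [{"dx": -0.01,"dy": -0.005,"dz": -0.18,"ax": 0.0,"ay": 0.002,"az": 0.0,"gripper": 1.0},{"dx": -0.01,"dy": -0.005,"dz": -0.27,"ax": 0.0,"ay": 0.002,"az": 0.0,"gripper": 1.0},{"dx": -0.01,"dy": -0.005,"dz": -0.27,"ax": 0.0,"ay": 0.002,"az": 0.0,"gripper": 0.7},{"dx": -0.01,"dy": -0.005,"dz": -0.27,"ax": 0.0,"ay": 0.002,"az": 0.0,"gripper": 0.45},{"dx": -0.01,"dy": -0.005,"dz": -0.27,"ax": 0.0,"ay": 0.002,"az": 0.0,"gripper": 0.3},{"dx": -0.01,"dy": -0.005,"dz": -0.27,"ax": 0.0,"ay": 0.002,"az": 0.0,"gripper": 0.1},{"dx": -0.01,"dy": -0.005,"dz": -0.27,"ax": 0.0,"ay": 0.002,"az": 0.0,"gripper": 0.1},{"dx": -0.01,"dy": -0.005,"dz": -0.27,"ax": 0.0,"ay": 0.002,"az": 0.0,"gripper": 0.1}]}}

```text
time: 22.85
eef_pos: [0.446, 0.0833, 0.0547]
tcp_rot: [0.678, 0.735, -0.0, 0.0]
contact_force: [0.2, 0.1, 5.9]
opening: 0.689
finger_force: 66.5
```

Request:
{"method": "jog_arm", "body": {"increments": [{"dx": 0.0,"dy": 0.0,"dz": 0.1,"ax": 0.0,"ay": 0.0,"az": 0.0,"gripper": 0.1},{"dx": 0.0,"dy": 0.0,"dz": 0.4,"ax": 0.0,"ay": 0.0,"az": 0.0,"gripper": 0.1},{"dx": 0.0,"dy": 0.0,"dz": 0.7,"ax": 0.0,"ay": 0.0,"az": 0.0,"gripper": 0.1},{"dx": 0.0,"dy": 0.0,"dz": 1.0,"ax": 0.0,"ay": 0.0,"az": 0.0,"gripper": 0.1},{"dx": 0.0,"dy": 0.0,"dz": 1.0,"ax": 0.0,"ay": 0.0,"az": 0.0,"gripper": 0.1},{"dx": 0.0,"dy": 0.0,"dz": 1.0,"ax": 0.0,"ay": 0.0,"az": 0.0,"gripper": 0.1}]}}

```text
time: 23.45
eef_pos: [0.4447, 0.0833, 0.1741]
tcp_rot: [0.678, 0.735, -0.0, -0.0]
contact_force: [-0.5, -0.7, -1.4]
opening: 0.693
finger_force: 65.9
```

Run:
```python
from h import *
held(.056);pitch()
p=CC-EX*.0695;print(p,np.hypot(*p));delta([p[0],p[1],.2],down(169.35))
```

```text
held 25377 [[-0.0272, -0.0296, -0.0033], [0.0103, -0.0005, -0.0016], [0.0277, 0.0289, 0.0364]] [0.44471638 0.08334381 0.17412173]
top face 21497 [[-0.0274, -0.0297, -0.0034], [0.0276, 0.0289, 0.0045]] tilt/x,y [ 0.0212 -0.0026 -0.0017]
near face x 2633 0.02732724943523664 [-0.00132143  0.02732664]
pitch 5827 [ 0.      0.0006 -0.0018]
face 2466 [0.0011 0.0273]
[ 0.39239718 -0.24745577] 0.4639072128939563
d [-0.425 -2.757  0.235] a [ 0.0025 -0.0032  0.8308] q [-0.04 -0.13  2.18 -0.    1.09 -0.12] F [ 0.5  0.2 -1.3] op 0.688
```

Request:
{"method": "jog_arm", "body": {"increments": [{"dx": 0.05,"dy": -0.25,"dz": 0.15,"ax": 0.0,"ay": 0.0,"az": 0.28,"gripper": 0.1},{"dx": 0.1,"dy": -0.6,"dz": 0.24,"ax": 0.0,"ay": 0.0,"az": 0.28,"gripper": 0.1},{"dx": 0.1,"dy": -0.95,"dz": 0.24,"ax": 0.0,"ay": 0.0,"az": 0.28,"gripper": 0.1},{"dx": 0.1,"dy": -0.95,"dz": 0.24,"ax": 0.0,"ay": 0.0,"az": 0.28,"gripper": 0.1}]}}

```text
time: 23.95
eef_pos: [0.4561, -0.0337, 0.2007]
tcp_rot: [0.502, 0.865, -0.002, -0.002]
contact_force: [-0.5, 1.3, -1.4]
opening: 0.691
finger_force: 65.8
```

Request:
{"method": "jog_arm", "body": {"increments": [{"dx": 0.0,"dy": -0.35,"dz": 0.0,"ax": 0.0,"ay": 0.0,"az": 0.28,"gripper": 0.1},{"dx": 0.0,"dy": -0.7,"dz": 0.0,"ax": 0.0,"ay": 0.0,"az": 0.28,"gripper": 0.1},{"dx": 0.0,"dy": -0.95,"dz": 0.0,"ax": 0.0,"ay": 0.0,"az": 0.28,"gripper": 0.1},{"dx": 0.0,"dy": -0.95,"dz": 0.0,"ax": 0.0,"ay": 0.0,"az": 0.28,"gripper": 0.1}]}}

```text
time: 24.35
eef_pos: [0.4557, -0.1475, 0.2002]
tcp_rot: [0.302, 0.953, -0.001, -0.002]
contact_force: [0.4, -0.9, -1.3]
opening: 0.687
finger_force: 65.7
```

Request:
{"method": "jog_arm", "body": {"increments": [{"dx": -0.1,"dy": -0.3,"dz": 0.0,"ax": 0.0,"ay": 0.0,"az": 0.27,"gripper": 0.1},{"dx": -0.25,"dy": -0.6,"dz": 0.0,"ax": 0.0,"ay": 0.0,"az": 0.27,"gripper": 0.1},{"dx": -0.45,"dy": -0.85,"dz": 0.0,"ax": 0.0,"ay": 0.0,"az": 0.27,"gripper": 0.1},{"dx": -0.5,"dy": -0.85,"dz": 0.0,"ax": 0.0,"ay": 0.0,"az": 0.27,"gripper": 0.1},{"dx": -0.5,"dy": -0.85,"dz": 0.0,"ax": 0.0,"ay": 0.0,"az": 0.27,"gripper": 0.1},{"dx": -0.5,"dy": -0.85,"dz": 0.0,"ax": 0.0,"ay": 0.0,"az": 0.27,"gripper": 0.1}]}}

```text
time: 24.95
eef_pos: [0.3967, -0.2454, 0.2011]
tcp_rot: [0.094, 0.996, -0.0, -0.001]
contact_force: [0.4, -0.1, -0.6]
opening: 0.686
finger_force: 65.8
```

Run:
```python
from h import *
held(.056)
p=CC-EX*.0697;delta([p[0],p[1],.13],down(169.35))
```

```text
held 26213 [[-0.0268, -0.0298, -0.0132], [0.0101, -0.0002, -0.0017], [0.0281, 0.0293, 0.0363]] [ 0.39670297 -0.24535049  0.20111777]
top face 22315 [[-0.0269, -0.0298, -0.0137], [0.028, 0.0293, 0.0045]] tilt/x,y [ 0.0204  0.0074 -0.002 ]
near face x 2639 0.027755070724250826 [-0.00070191  0.02775498]
d [-0.04  -0.017 -0.595] a [ 0.0008 -0.0007  0.0007] q [-0.77 -0.13  2.12 -0.    1.15 -2.15] F [-0.3 -1.1 -0.9] op 0.689
```

Request:
{"method": "jog_arm", "body": {"increments": [{"dx": -0.04,"dy": -0.017,"dz": -0.2,"ax": 0.0,"ay": 0.0,"az": 0.0,"gripper": 0.1},{"dx": -0.04,"dy": -0.017,"dz": -0.4,"ax": 0.0,"ay": 0.0,"az": 0.0,"gripper": 0.1},{"dx": -0.04,"dy": -0.017,"dz": -0.55,"ax": 0.0,"ay": 0.0,"az": 0.0,"gripper": 0.1},{"dx": -0.04,"dy": -0.017,"dz": -0.55,"ax": 0.0,"ay": 0.0,"az": 0.0,"gripper": 0.1},{"dx": -0.04,"dy": -0.017,"dz": -0.55,"ax": 0.0,"ay": 0.0,"az": 0.0,"gripper": 0.1},{"dx": -0.04,"dy": -0.017,"dz": -0.55,"ax": 0.0,"ay": 0.0,"az": 0.0,"gripper": 0.1}]}}

```text
time: 25.6
eef_pos: [0.3929, -0.249, 0.1374]
tcp_rot: [0.093, 0.996, -0.002, 0.001]
contact_force: [-0.2, -0.5, -1.3]
opening: 0.688
finger_force: 65.8
```

Run:
```python
from h import *
p=CC-EX*.0694;delta([p[0],p[1],.10],down(169.35))
```

```text
d [-0.004  0.012 -0.312] a [0.0028 0.0008 0.0003] q [-0.78 -0.05  2.18 -0.    1.01 -2.17] F [-0.2 -0.5 -1.3] op 0.688
```

Request:
{"method": "jog_arm", "body": {"increments": [{"dx": -0.004,"dy": 0.012,"dz": -0.15,"ax": 0.0028,"ay": 0.001,"az": 0.0,"gripper": 0.1},{"dx": -0.004,"dy": 0.012,"dz": -0.28,"ax": 0.0028,"ay": 0.001,"az": 0.0,"gripper": 0.1},{"dx": -0.004,"dy": 0.012,"dz": -0.34,"ax": 0.0028,"ay": 0.001,"az": 0.0,"gripper": 0.1},{"dx": -0.004,"dy": 0.012,"dz": -0.34,"ax": 0.0028,"ay": 0.001,"az": 0.0,"gripper": 0.1},{"dx": -0.004,"dy": 0.012,"dz": -0.34,"ax": 0.0028,"ay": 0.001,"az": 0.0,"gripper": 0.1},{"dx": -0.004,"dy": 0.012,"dz": -0.34,"ax": 0.0028,"ay": 0.001,"az": 0.0,"gripper": 0.1}]}}

```text
time: 26.2
eef_pos: [0.3921, -0.2479, 0.0964]
tcp_rot: [0.093, 0.996, 0.0, -0.0]
contact_force: [0.0, 0.1, -1.0]
opening: 0.689
finger_force: 65.8
```

Run:
```python
from h import *
p=CC-EX*.0694;delta([p[0],p[1],.060],down(169.35))
```

```text
d [ 0.004  0.004 -0.304] a [-0.0001 -0.0003  0.0008] q [-0.78  0.02  2.2  -0.    0.92 -2.17] F [ 0.   0.1 -1. ] op 0.689
```

Request:
{"method": "jog_arm", "body": {"increments": [{"dx": 0.004,"dy": 0.004,"dz": -0.05,"ax": 0.0,"ay": 0.0,"az": 0.001,"gripper": 0.1},{"dx": 0.004,"dy": 0.004,"dz": -0.1,"ax": 0.0,"ay": 0.0,"az": 0.001,"gripper": 0.1},{"dx": 0.004,"dy": 0.004,"dz": -0.15,"ax": 0.0,"ay": 0.0,"az": 0.001,"gripper": 0.1},{"dx": 0.004,"dy": 0.004,"dz": -0.2,"ax": 0.0,"ay": 0.0,"az": 0.001,"gripper": 0.1},{"dx": 0.004,"dy": 0.004,"dz": -0.24,"ax": 0.0,"ay": 0.0,"az": 0.001,"gripper": 0.1},{"dx": 0.004,"dy": 0.004,"dz": -0.275,"ax": 0.0,"ay": 0.0,"az": 0.001,"gripper": 0.1},{"dx": 0.004,"dy": 0.004,"dz": -0.304,"ax": 0.0,"ay": 0.0,"az": 0.001,"gripper": 0.1},{"dx": 0.004,"dy": 0.004,"dz": -0.304,"ax": 0.0,"ay": 0.0,"az": 0.001,"gripper": 0.1},{"dx": 0.004,"dy": 0.004,"dz": -0.304,"ax": 0.0,"ay": 0.0,"az": 0.001,"gripper": 0.1}]}}

```text
time: 27.1
eef_pos: [0.3921, -0.247, 0.0598]
tcp_rot: [0.093, 0.996, 0.001, -0.001]
contact_force: [-2.7, 2.0, 7.4]
opening: 0.688
finger_force: 66.9
```

Run:
```python
from h import *
p=CC-EX*.0694;delta([p[0],p[1],.0585],down(169.35))
```

```text
d [ 0.003 -0.004 -0.01 ] a [-0.0013 -0.0017 -0.0003] q [-0.78  0.09  2.21 -0.    0.84 -2.17] F [-2.7  2.   7.4] op 0.688
```

Request:
{"method": "jog_arm", "body": {"increments": [{"dx": 0.003,"dy": -0.004,"dz": -0.005,"ax": -0.001,"ay": -0.001,"az": 0.0,"gripper": 0.1},{"dx": 0.003,"dy": -0.004,"dz": -0.008,"ax": -0.001,"ay": -0.001,"az": 0.0,"gripper": 0.1},{"dx": 0.003,"dy": -0.004,"dz": -0.008,"ax": -0.001,"ay": -0.001,"az": 0.0,"gripper": 0.1}]}}

```text
time: 27.4
eef_pos: [0.3922, -0.247, 0.0597]
tcp_rot: [0.092, 0.996, 0.001, -0.002]
contact_force: [-6.9, 5.5, 15.9]
opening: 0.69
finger_force: 67.9
```

Standing on the floor (force rises, height does not). Releasing.

Request:
{"method": "jog_arm", "body": {"increments": [{"dx": 0.0,"dy": 0.0,"dz": 0.006,"ax": 0.0,"ay": 0.0,"az": 0.0,"gripper": 0.1},{"dx": 0.0,"dy": 0.0,"dz": 0.006,"ax": 0.0,"ay": 0.0,"az": 0.0,"gripper": 0.5},{"dx": 0.0,"dy": 0.0,"dz": 0.006,"ax": 0.0,"ay": 0.0,"az": 0.0,"gripper": 0.7},{"dx": 0.0,"dy": 0.0,"dz": 0.006,"ax": 0.0,"ay": 0.0,"az": 0.0,"gripper": 0.7}]}}

```text
time: 27.8
eef_pos: [0.3923, -0.2474, 0.0584]
tcp_rot: [0.093, 0.996, 0.0, -0.0]
contact_force: [-0.2, 0.1, 0.1]
opening: 0.847
finger_force: 0.0
```

Request:
{"method": "jog_arm", "body": {"increments": [{"dx": 0.0,"dy": 0.0,"dz": 0.2,"ax": 0.0,"ay": 0.0,"az": 0.0,"gripper": 0.7},{"dx": 0.0,"dy": 0.0,"dz": 0.5,"ax": 0.0,"ay": 0.0,"az": 0.0,"gripper": 1.0},{"dx": 0.0,"dy": 0.0,"dz": 0.9,"ax": 0.0,"ay": 0.0,"az": 0.0,"gripper": 1.0},{"dx": 0.0,"dy": 0.0,"dz": 1.0,"ax": 0.0,"ay": 0.0,"az": 0.0,"gripper": 1.0},{"dx": 0.0,"dy": 0.0,"dz": 1.0,"ax": 0.0,"ay": 0.0,"az": 0.0,"gripper": 1.0}]}}

```text
time: 28.3
eef_pos: [0.3936, -0.2486, 0.1813]
tcp_rot: [0.093, 0.996, -0.002, 0.002]
contact_force: [-0.4, -1.0, -0.6]
opening: 1.0
finger_force: 0.0
```

Request:
{"method": "jog_arm", "body": {"increments": [{"dx": 0.2,"dy": 0.3,"dz": 0.4,"ax": 0.0,"ay": 0.0,"az": 0.0,"gripper": 1.0},{"dx": 0.2,"dy": 0.7,"dz": 0.4,"ax": 0.0,"ay": 0.0,"az": 0.0,"gripper": 1.0},{"dx": 0.2,"dy": 1.0,"dz": 0.4,"ax": 0.0,"ay": 0.0,"az": 0.0,"gripper": 1.0},{"dx": 0.2,"dy": 1.0,"dz": 0.4,"ax": 0.0,"ay": 0.0,"az": 0.0,"gripper": 1.0},{"dx": 0.2,"dy": 1.0,"dz": 0.4,"ax": 0.0,"ay": 0.0,"az": 0.0,"gripper": 1.0},{"dx": 0.2,"dy": 1.0,"dz": 0.4,"ax": 0.0,"ay": 0.0,"az": 0.0,"gripper": 1.0}]}}

```text
time: 28.9
eef_pos: [0.4158, -0.1276, 0.225]
tcp_rot: [0.093, 0.996, 0.0, -0.001]
contact_force: [0.3, -0.7, -0.3]
opening: 1.001
finger_force: 0.0
```

Run:
```python
from h import *
incase(.03,.12);incase(-.12,-.05);g=tubepos();cv2.imwrite("pics/w6.png",g["frame"]);print(get_state()["dq"].round(3))
```

```text
brick 4571 x [0.0419 0.0973] 0.0696 y [-0.0305  0.0288] -0.0008 top z 0.0614 slope [-0.014  0.027]
brick 711 x [-0.0978 -0.0602] -0.079 y [-0.0302 -0.0053] -0.0178 top z 0.0611 slope [-0.05   0.139]
tube 2084 x [-0.0112  0.0596] fit [-0.0048 -0.001 ] top z 0.0658
rim 2789 x [-0.1026  0.1048] y [-0.0407  0.038 ] 0.027842272333609086
[ 0.001 -0.005 -0.003  0.003  0.002  0.002]
```

View pics/w6.png

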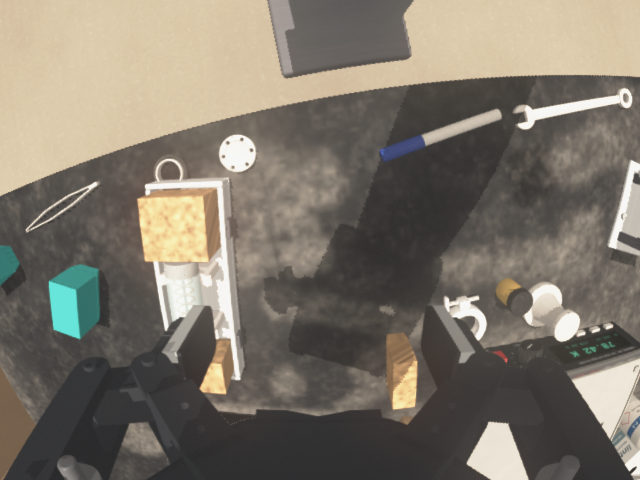

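Thick brick at (180,225), tube at (187,290) and mid brick at (215,367) are all in the case. Both brick tops measure about 61 mm, so both stand on the floor, and the bystanders have not been disturbed. Handing in.

```bash
python3 -c "
from plant import job
print(job.sign_off())"
```

```text
the job is handed in; nothing more can be done
None
```

The job is handed in at about 29 s, verdict not shown: the tube lies level in the case saddles, the middle brick fills the narrow gap and the thick brick the wide one, both upright on the floor.

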